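# Cap the seedling jars and set them on the camera carousel

### The arm

A 7-joint arm with a two-finger parallel gripper is mounted at the origin on the work surface. World frame = base frame: x ahead of the robot, y to its left, z up, the work surface at z = 0. Lengths are in mm, angles in rad, forces in N, time in s.
With the tool pointing down it reaches from about 400 to 875 mm from the base axis. Payload 6.5 kg.
Tool frame: the origin (TCP) lies at the very end of the fingers, on their centre line; the grasp point (between the pads) lies 19 mm behind it; z points along the fingers, y is the line along which they close (so a half turn about z gives the same grasp; the last joint's range is limited). The gripper opens to 88 mm and grips with 3 to 60 N. Pads are 18 mm wide; open, the fingers measure 123 mm over their backs; the gripper's body (75 mm by 187 mm) begins 45 mm behind the grasp point.
Start: joints at [1.108, 0.536, -0.004, 1.538, 0.003, 1.067, -0.071], TCP at [251.2, -599.49, 238.716] pointing down, gripper open.
Joint ranges: [-2.7, 2.7], [-0.37, 2.16], [-1.27, 1.26], [0.24, 2.4], [-1.31, 4.45], [0.19, 1.91], [-2.76, 2.76]. Speed limits (rad/s): [2.39, 2.39, 3.14, 3.14, 3.14, 3.14, 3.14].

### API

Orientations are given as a rotation vector (axis times angle).
In Python, from workcell import sensors, eyes, workorder gives the robot as it stands.
- The arm moves only by the shell command python3 -m creep 'ROWS'. ROWS is a JSON object of lists of equal length, an entry for each row: "jaw": the opening, from 0 (shut) to 1 (fully open); "translation": the shift along the tool's x, y, z in units of 50 mm (1.0 is 50 mm), a list of three; "dr": the turn, a rotation vector about the tool's x, y, z in units of 8 degrees (1.0 is 8 degrees), a list of three. A call has 1 to 8 rows; each row is the pose to reach, as a shift and turn from the pose commanded when the call began, along the tool's axes at that moment; what a row does not reach only later rows make up. A row lasts 1/8 s, in which the tool goes at most 62.5 mm and 10.7 degrees, less where a joint would pass 70% of its speed; a pose out of reach is approached as far as the arm can. A call with a gripper value outside its range is refused whole. The fingers move at their own pace and stop on an object; the grip force is fixed at half the most. Time passes only in rows, so rows that repeat a pose let the fingers close. It gives the time, the measured TCP pose, the force, the opening and the grip force at its end, in the units of the state.
- sensors.sense(): the state, without advancing time (a new reading comes with each control period).
- eyes.snapshot(name): name is "side" or "top"; returns a dict with "frame" (400x640x3 uint8, red, green, blue), "vfov" (degrees; the focal length in pixels is half the picture's height over the tangent of half this angle, whatever the lens; pixels are square), "cx", "cy" (the principal point, pixels), "xyz" and "orientation" of the camera in the world. Camera axes: x right, y down, z forward; pixel columns grow to the right and rows downward; lengths in mm; the calibration is good to about 2 mm. A picture is of the moment at which its call begins. There is no depth.
- workorder.job_done(): hands the job in; it is judged then, once.
The state is a dict: "time_s": time; "qpos": joint angles; "joint_velocities": joint speeds; "joint_torque": joint torques, N m; "position": TCP position; "ee_rot": TCP orientation; "contact_force": force on the tool from outside, world axes, zero at the start; "moment": the same for the moment, N m; "width": finger opening in mm; "finger_force": force on a finger pad.
Only numpy, scipy, OpenCV 4.12 (cv2) and the standard library are available. Lean on these libraries where they do the work, as an engineer would, in place of code of your own. Each camera call takes 0.05 s, during which the arm holds its last target. There are 200 camera calls.

### The job

Get the seedling jars ready for their time-lapse: stand every jar that is on the bench upright on the carousel pad of its own colour, wholly on the pad, and close it with the lid of the same colour, pressed down level and fully home. Also turn the carousel round until its white reference card squarely faces the camera, resting in the click stop there. Do not disturb the tube rack, the beaker or the bottle.

Things in the scene. Friction and masses are not known exactly. Their poses are not given: they have to be found in the camera images.
- jar_red_mid (a point): red jar: round glass culture jar, 58 mm across, 80 mm tall, open at the top (mouth 52 mm across, wall 3 mm), with a red neck and rim, a small plant inside; about 170 g. Starts upright on the bench, or is absent. The point is on its axis half-way up (40 mm above its underside); z is its axis, upwards.
- jar_yellow_mid (a point): yellow jar: round glass culture jar, 58 mm across, 80 mm tall, open at the top (mouth 52 mm across, wall 3 mm), with a yellow neck and rim, a small plant inside; about 170 g. Starts upright on the bench, or is absent. The point is on its axis half-way up (40 mm above its underside); z is its axis, upwards.
- jar_blue_mid (a point): blue jar: round glass culture jar, 58 mm across, 80 mm tall, open at the top (mouth 52 mm across, wall 3 mm), with a blue neck and rim, a small plant inside; about 170 g. Starts upright on the bench, or is absent. The point is on its axis half-way up (40 mm above its underside); z is its axis, upwards.
- jar_green_mid (a point): green jar: round glass culture jar, 58 mm across, 80 mm tall, open at the top (mouth 52 mm across, wall 3 mm), with a green neck and rim, a small plant inside; about 170 g. Starts upright on the bench, or is absent. The point is on its axis half-way up (40 mm above its underside); z is its axis, upwards.
- lid_red_mid (a point): red plastic lid, 35 mm tall, 60 g: a plug 48 mm across and 10 mm deep that goes inside the jar's mouth, a flange 57 mm across, 5 mm thick, that rests on the rim, and a round knob 22 mm across, 20 mm tall. Starts knob up on the bench. Point on its axis, 17.5 mm above its underside (mid-height); z up. Fully home it is 47.5 mm above its jar's mid point. A lid whose jar is absent is not needed.
- lid_yellow_mid (a point): yellow plastic lid, 35 mm tall, 60 g: a plug 48 mm across and 10 mm deep that goes inside the jar's mouth, a flange 57 mm across, 5 mm thick, that rests on the rim, and a round knob 22 mm across, 20 mm tall. Starts knob up on the bench. Point on its axis, 17.5 mm above its underside (mid-height); z up. Fully home it is 47.5 mm above its jar's mid point. A lid whose jar is absent is not needed.
- lid_blue_mid (a point): blue plastic lid, 35 mm tall, 60 g: a plug 48 mm across and 10 mm deep that goes inside the jar's mouth, a flange 57 mm across, 5 mm thick, that rests on the rim, and a round knob 22 mm across, 20 mm tall. Starts knob up on the bench. Point on its axis, 17.5 mm above its underside (mid-height); z up. Fully home it is 47.5 mm above its jar's mid point. A lid whose jar is absent is not needed.
- lid_green_mid (a point): green plastic lid, 35 mm tall, 60 g: a plug 48 mm across and 10 mm deep that goes inside the jar's mouth, a flange 57 mm across, 5 mm thick, that rests on the rim, and a round knob 22 mm across, 20 mm tall. Starts knob up on the bench. Point on its axis, 17.5 mm above its underside (mid-height); z up. Fully home it is 47.5 mm above its jar's mid point. A lid whose jar is absent is not needed.
- place_red (a point): the red pad on the carousel: a flat round red disc 84 mm across; the point is its centre on the platter's top face (42 mm above the bench), 100 mm from the carousel's axis. It turns with the carousel.
- place_yellow (a point): the yellow pad on the carousel: a flat round yellow disc 84 mm across; the point is its centre on the platter's top face (42 mm above the bench), 100 mm from the carousel's axis. It turns with the carousel.
- place_blue (a point): the blue pad on the carousel: a flat round blue disc 84 mm across; the point is its centre on the platter's top face (42 mm above the bench), 100 mm from the carousel's axis. It turns with the carousel.
- place_green (a point): the green pad on the carousel: a flat round green disc 84 mm across; the point is its centre on the platter's top face (42 mm above the bench), 100 mm from the carousel's axis. It turns with the carousel.
- place_spare (a point): the plain grey pad, a place that is not used on the carousel: a flat round disc 84 mm across; the point is its centre on the platter's top face (42 mm above the bench), 100 mm from the carousel's axis. It turns with the carousel.
- carousel (a joint): carousel angle, rad, growing anticlockwise from above. White platter 330 mm across, top at 42 mm, with click stops every 60 degrees (0, 1.047, 2.094, 3.142); about 0.2 N m to leave one; let go, it settles in the nearest. End stops at -1.5 and 3.7. At 0 the card faces the camera; it starts one to three clicks above. Anticlockwise: card, red, yellow, grey, blue, green.
- handle (a point): black cross-bar on the hub post of the carousel, by which it is turned: 80 mm long, 16 mm wide, 30 mm tall; its centre, on the carousel's axis, 130 mm above the bench. The bar lies along the point's x axis, which points from the carousel's axis towards the reference card (so it turns with the carousel); z is up.
- card (a point): centre of the upright reference card (white with grey steps, 60 mm wide, 70 mm tall, 5 mm thick) fixed on the platter 100 mm from its axis; x points outward, the way its face looks.
- lens (a point): front of the lens of the small white camera (housing 55 by 66 mm, 112 mm tall) fixed to the carousel's base beside the platter, 195 mm from the carousel's axis and 82 mm above the bench; its x axis points away from the carousel's axis, so the camera looks along -x.
- tube_rack: bystander: white rack with eight blue-capped tubes, 75 by 150 mm, 121 mm tall; origin under its centre.
- beaker: bystander: glass beaker 84 mm across, 95 mm tall; origin under its centre.
- media_bottle: bystander: glass bottle with an orange cap, 70 mm across, 150 mm tall; origin under its centre.

How it is judged:
By the outcome, as a careful person would: the job done as asked, in the order asked, and still so for the second after the job is handed in, with the robot touching nothing.
Of jar_red, jar_yellow, jar_blue, jar_green only 3 to 4 are there at a start; the rules pass over those that are not, and their reading is None.
At some moment in a run one of jar_red, jar_yellow, jar_blue, jar_green, lid_red, lid_yellow, lid_blue, lid_green may be knocked a few centimetres aside while the robot is not near it.
Once in a run the grip may slacken for a moment while it holds something.
It also fails if it takes over 210 s, if anything falls off the work surface, if the arm or the gripper's body presses on something with over 40 N, if the wrist force passes 120 N, or if a joint passes its speed limit or range.

## Working session

There is one attempt and no reset: what is moved stays moved. The work goes in short steps, Python scripts to look and compute and a shell command to move; the robot and the scene stay as the last step left them, time stands still between calls to the robot, and variables do not carry over. Pictures are saved under pics/ and viewed, at most 14 in all, crops included, and the job is handed in when it is done.

```bash
ls; mkdir -p pics; cat > h.py <<'E'
import numpy as np, cv2
from scipy.spatial.transform import Rotation as R
from workcell import sensors, eyes, workorder
def cam(n,save=None):
    s=eyes.snapshot(n)
    if save: cv2.imwrite('pics/'+save+'.png',s['frame'][:,:,::-1])
    return s
def Rm(o):
    o=np.array(o,float)
    if o.shape==(3,3): return o
    return R.from_rotvec(o).as_matrix() if o.size==3 else R.from_quat(o).as_matrix()
def ray(s,u,v):
    f=200/np.tan(np.radians(s['vfov'])/2)
    d=Rm(s['orientation'])@np.array([(u-s['cx'])/f,(v-s['cy'])/f,1.])
    return np.array(s['xyz'],float),d/np.linalg.norm(d)
def onz(s,u,v,z):
    p,d=ray(s,u,v); return p+d*(z-p[2])/d[2]
def proj(s,P):
    f=200/np.tan(np.radians(s['vfov'])/2)
    c=Rm(s['orientation']).T@(np.array(P,float)-np.array(s['xyz'],float))
    return np.array([f*c[0]/c[2]+s['cx'],f*c[1]/c[2]+s['cy']])
E
python3 - <<'E'
from h import *
print(sensors.sense())
for n in('top','side'):
    s=cam(n,n+'0'); print({k:v for k,v in s.items() if k!='frame'})
E
```

```text
pics
{'time_s': 0.0, 'qpos': array([ 1.10779152,  0.53713788, -0.0044025 ,  1.5388649 ,  0.00261502,
        1.06726842, -0.07123482]), 'joint_velocities': array([ 6.58503148e-04, -1.05496796e-03,  9.36012199e-04, -8.36985100e-06,
        1.45571930e-03, -2.87101043e-04,  1.02268157e-03]), 'joint_torque': array([-3.62800911e-04, -5.70961511e+01,  9.90462564e-01, -2.51597053e+01,
       -5.62012126e-02,  1.77103502e-02,  1.55891298e-04]), 'position': array([ 250.93578099, -598.95717582,  237.86094665]), 'ee_rot': array([-3.07838747e+00, -6.18922884e-01,  7.53640252e-04]), 'contact_force': array([-0.14821981,  0.29361423, -0.16193504]), 'moment': array([0.03584367, 0.00220189, 0.03898187]), 'finger_force': 0.0, 'width': 88.1534210684362}
{'vfov': 48.737766331487, 'cx': 326.0229968741506, 'cy': 199.29360217088987, 'xyz': array([ 521.92769711,   83.76237367, 1316.00280575]), 'orientation': array([-2.17298157,  2.2111932 , -0.09090326])}
{'vfov': 51.61850936859299, 'cx': 312.9047139117007, 'cy': 199.20372928845765, 'xyz': array([ 548.12398182, 1030.68520188, 1219.64972819]), 'orientation': array([-0.07427787,  2.92061709, -1.09179028])}
```

View pics/top0.png

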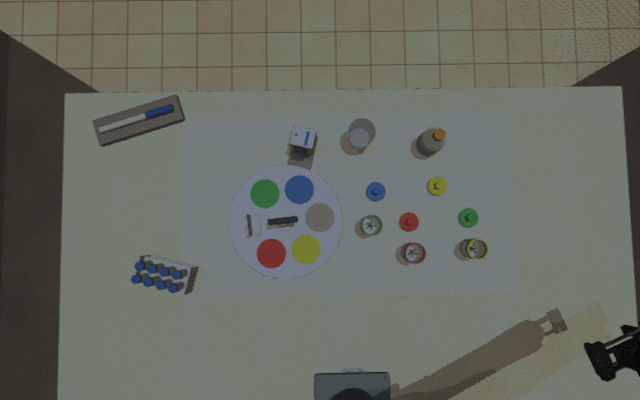

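View pics/side0.png

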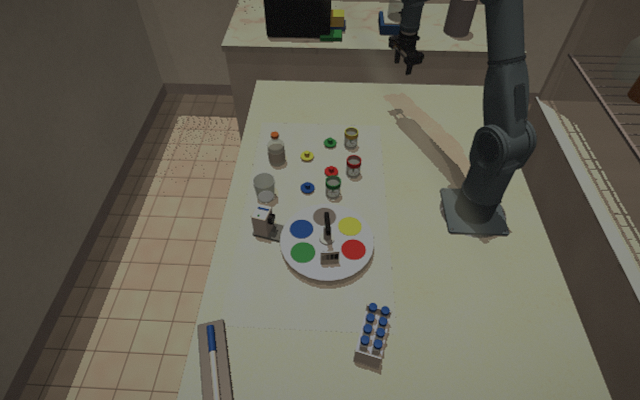

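The top view shows the carousel centred near (285,221) with the card on its left and the camera lens at (302,135), so it is about two clicks from 0. The jars are green (371,226), red (413,253) and yellow (476,249). The lids are blue (375,192), red (409,222), yellow (437,186) and green (468,217). There is no blue jar. The side view agrees.

```bash
cat >> h.py <<'E'
HUE={'red':[(0,9),(170,180)],'yellow':[(22,34)],'green':[(50,78)],'blue':[(100,122)]}
def blobs(s,c,amin=25,smin=110,vmin=45):
    h=cv2.cvtColor(s['frame'],cv2.COLOR_RGB2HSV)
    m=np.zeros(h.shape[:2],np.uint8)
    for a,b in HUE[c]: m|=cv2.inRange(h,(a,smin,vmin),(b,255,255))
    m=cv2.morphologyEx(m,cv2.MORPH_CLOSE,np.ones((3,3),np.uint8))
    out=[]
    for k in cv2.findContours(m,cv2.RETR_EXTERNAL,cv2.CHAIN_APPROX_NONE)[0]:
        a=cv2.contourArea(k)
        if a<amin: continue
        h_=cv2.convexHull(k); M=cv2.moments(h_)
        out.append((a,M['m10']/M['m00'],M['m01']/M['m00'],cv2.boundingRect(k)))
    return sorted(out,key=lambda t:-t[0])
E
python3 - <<'E'
from h import *
T=cam('top');S=cam('side')
for n,s in(('top',T),('side',S)):
  for c in HUE:
    for a,u,v,b in blobs(s,c):
      print(n,c,int(a),round(u,1),round(v,1),b,*(f"z{z}:{np.round(onz(s,u,v,z)[:2],0)}" for z in(12,42,77)))
E
```

```text
top red 594 272.5 253.7 (259, 240, 28, 29) z12:[456. 225.] z42:[457. 222.] z77:[459. 218.]
top red 244 408.8 221.4 (400, 213, 19, 18) z12:[ 543. -178.] z42:[ 543. -172.] z77:[ 542. -165.]
top yellow 589 307.0 247.8 (293, 234, 29, 29) z12:[471. 124.] z42:[472. 123.] z77:[474. 122.]
top yellow 320 476.9 248.8 (467, 239, 21, 21) z12:[ 459. -377.] z42:[ 460. -366.] z77:[ 462. -354.]
top yellow 245 437.0 185.5 (428, 177, 19, 18) z12:[ 648. -265.] z42:[ 646. -257.] z77:[ 642. -248.]
top green 568 263.2 194.2 (250, 181, 28, 28) z12:[631. 251.] z42:[629. 248.] z77:[626. 243.]
top green 230 468.3 217.4 (460, 209, 18, 18) z12:[ 552. -355.] z42:[ 551. -345.] z77:[ 550. -333.]
top blue 584 297.3 188.5 (284, 175, 28, 28) z12:[646. 150.] z42:[643. 149.] z77:[640. 147.]
top blue 241 375.5 191.0 (367, 182, 18, 19) z12:[635. -82.] z42:[632. -78.] z77:[629. -73.]
top blue 149 158.4 111.0 (145, 105, 28, 13) z12:[886. 562.] z42:[877. 551.] z77:[868. 538.]
top blue 51 160.0 284.8 (156, 281, 9, 9) z12:[372. 553.] z42:[375. 542.] z77:[379. 530.]
top blue 50 172.4 287.9 (168, 284, 10, 9) z12:[362. 517.] z42
[... 1757 characters left out ...]
2, 13, 11) z12:[635. -79.] z42:[633. -51.] z77:[630. -19.]
side blue 45 377.6 343.2 (374, 339, 8, 9) z12:[387. 539.] z42:[391. 551.] z77:[396. 565.]
side blue 45 380.1 331.8 (376, 328, 9, 9) z12:[378. 503.] z42:[382. 516.] z77:[387. 532.]
side blue 40 372.6 306.7 (369, 303, 8, 8) z12:[397. 422.] z42:[401. 437.] z77:[405. 455.]
side blue 40 382.5 320.7 (379, 317, 8, 8) z12:[369. 467.] z42:[373. 481.] z77:[378. 498.]
side blue 39 370.0 317.1 (367, 313, 7, 9) z12:[407. 458.] z42:[410. 472.] z77:[414. 488.]
side blue 36 384.8 310.0 (381, 307, 8, 7) z12:[359. 432.] z42:[364. 446.] z77:[370. 464.]
side blue 34 386.2 20.6 (379, 12, 20, 15) z12:[  233. -1500.] z42:[  241. -1437.] z77:[  250. -1364.]
```

```bash
python3 -m creep '{"jaw":[1,1,1,1,1,1,1,1],"translation":[[7.1,-6.4,0],[7.1,-6.4,0],[7.1,-6.4,0],[7.1,-6.4,0],[7.1,-6.4,0],[7.1,-6.4,0],[7.1,-6.4,0],[7.1,-6.4,0]],"dr":[[0,0,1],[0,0,2],[0,0,2.84],[0,0,2.84],[0,0,2.84],[0,0,2.84],[0,0,2.84],[0,0,2.84]]}'
python3 -m creep '{"jaw":[1,1,1,1],"translation":[[0,0,0],[0,0,0],[0,0,0],[0,0,0]],"dr":[[0,0,0],[0,0,0],[0,0,0],[0,0,0]]}'
python3 - <<'E'
from h import *
t=cv2.imread('pics/top0.png')[170:270,350:490]; s=cv2.imread('pics/side0.png')[120:215,290:370]
cv2.imwrite('pics/c1.png',cv2.resize(t,None,fx=5,fy=5,interpolation=cv2.INTER_CUBIC))
from types import SimpleNamespace
for n in('top','side'):
  s=cam(n); im=cv2.imread(f'pics/{n}0.png')[:,:,::-1]
  s['frame']=np.ascontiguousarray(im)
  for c in('red','yellow','green'):
    for a,u,v,b in blobs(s,c,25,70,30):
      P=onz(s,u,v,76)
      if a<420 and 370<P[0]<700 and -420<P[1]<0: print(n,c,int(a),round(u,1),round(v,1),b,np.round(P[:2]), np.round(onz(s,b[0]+b[2]/2-.5,b[1]+b[3]/2-.5,76)[:2]))
E
```

```text
time_s: 1.2
position: [455.9, -164.0, 238.9]
ee_rot: [-3.141, -0.005, -0.001]
contact_force: [-0.5, -0.6, 0.2]
width: 88.1
finger_force: 0.0
time_s: 1.7
position: [454.5, -168.3, 238.7]
ee_rot: [3.141, -0.003, -0.0]
contact_force: [0.3, -0.3, -0.3]
width: 87.8
finger_force: 0.0
top red 340 414.4 253.0 (404, 243, 22, 21) [ 454. -178.] [ 454. -178.]
top red 265 408.7 221.6 (399, 212, 20, 20) [ 542. -165.] [ 542. -164.]
top yellow 340 476.4 248.6 (466, 239, 22, 21) [ 463. -353.] [ 462. -353.]
top yellow 254 436.8 185.6 (428, 176, 19, 20) [ 642. -248.] [ 642. -248.]
top green 329 371.5 224.9 (361, 215, 22, 21) [534. -60.] [534. -60.]
top green 255 468.3 217.3 (459, 208, 19, 19) [ 551. -333.] [ 552. -333.]
side red 149 353.3 161.3 (346, 155, 16, 14) [ 455. -169.] [ 455. -168.]
side red 90 330.6 170.6 (324, 166, 14, 10) [ 544. -113.] [ 545. -113.]
side yellow 120 351.1 132.9 (344, 127, 15, 13) [ 463. -343.] [ 463. -342.]
side yellow 90 306.5 155.5 (300, 151, 14, 10) [ 644. -194.] [ 644. -194.]
side green 150 332.8 182.2 (326, 176, 15, 14) [534. -51.] [534. -49.]
side green 73 329.5 142.2 (324, 138, 12, 9) [ 553. -279.] [ 553. -280.]
```

View pics/c1.png

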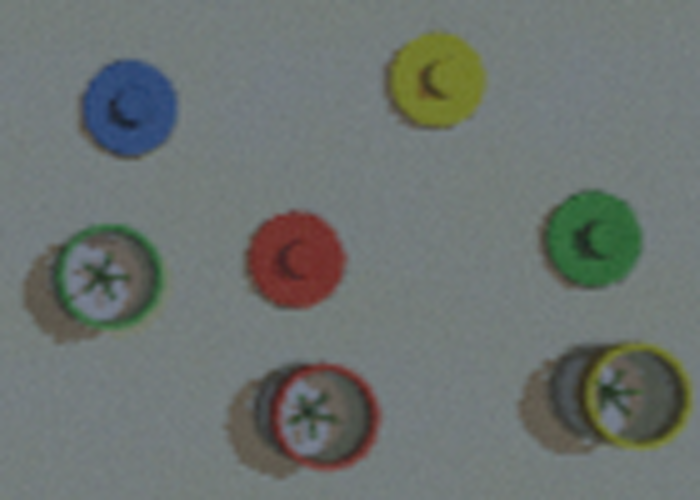

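The crop shows upright jar rims (green, red, yellow) at z≈78 and lids lying knob up, which matches the ray casts. I'll squeeze the red jar at two yaws to centre it, then lift it.

```bash
python3 -m creep '{"jaw":[0.86,0.86,0.86,0.86,0.86,0.86,0.86],"translation":[[0,0.19,0.5],[0,0.19,1.5],[0,0.19,2.5],[0,0.19,3.5],[0,0.19,4.16],[0,0.19,4.16],[0,0.19,4.16]],"dr":[[0,0,0],[0,0,0],[0,0,0],[0,0,0],[0,0,0],[0,0,0],[0,0,0]]}'
python3 -m creep '{"jaw":[0.5,0.5,0.5,0.5,0.5,0.86,0.86,0.86],"translation":[[0,0,0],[0,0,0],[0,0,0],[0,0,0],[0,0,0],[0,0,0],[0,0,0],[0,0,0]],"dr":[[0,0,0],[0,0,0],[0,0,0],[0,0,0],[0,0,0],[0,0,0],[0,0,0],[0,0,0]]}'
```

```text
time_s: 2.68
position: [455.7, -177.1, 31.8]
ee_rot: [3.141, -0.0, 0.002]
contact_force: [0.8, 0.3, -0.2]
width: 75.7
finger_force: 0.0
time_s: 3.68
position: [454.8, -176.5, 30.7]
ee_rot: [-3.141, -0.001, 0.0]
contact_force: [-0.4, -0.2, -0.2]
width: 75.8
finger_force: 0.0
```

```bash
python3 -m creep '{"jaw":[0.86,0.86,0.86,0.86,0.86,0.86,0.86,0.86],"translation":[[0,0,0],[0,0,0],[0,0,0],[0,0,0],[0,0,0],[0,0,0],[0,0,0],[0,0,0]],"dr":[[0,0,-1.3],[0,0,-2.6],[0,0,-3.9],[0,0,-5.2],[0,0,-6.5],[0,0,-7.8],[0,0,-9.1],[0,0,-10.25]]}'
python3 -m creep '{"jaw":[0.86,0.5,0.5,0.5,0.5,0.5],"translation":[[0,0,0],[0,0,0],[0,0,0],[0,0,0],[0,0,0],[0,0,0]],"dr":[[0,0,-1],[0,0,-1],[0,0,-1],[0,0,-1],[0,0,-1],[0,0,-1]]}'
python3 -m creep '{"jaw":[0.4,0.4,0.4,0.4,0.4],"translation":[[0,0,-0.5],[0,0,-1.5],[0,0,-2.4],[0,0,-2.4],[0,0,-2.4]],"dr":[[0,0,0],[0,0,0],[0,0,0],[0,0,0],[0,0,0]]}'
python3 -c "
from h import *
T=cam('top','t1')
for a,u,v,b in blobs(T,'red',25,70,30): print(int(a),u,v,onz(T,u,v,42)[:2],onz(T,u,v,195)[:2])"
```

```text
time_s: 4.68
position: [454.8, -176.7, 30.6]
ee_rot: [-2.365, -2.068, 0.0]
contact_force: [-0.0, 0.1, -0.2]
width: 75.8
finger_force: 0.0
time_s: 5.42
position: [454.9, -176.6, 30.6]
ee_rot: [-2.221, -2.221, 0.0]
contact_force: [-0.4, -0.7, -1.8]
width: 56.7
finger_force: 30.0
time_s: 6.05
position: [454.2, -176.7, 149.9]
ee_rot: [-2.221, -2.221, 0.001]
contact_force: [-1.1, 0.4, -1.7]
width: 56.6
finger_force: 30.0
629 277.0268438884545 255.07401615845708 [453.12956123 209.39350064] [461.39179954 194.30596525]
219 407.7873333333333 221.386 [ 542.8398076  -168.83270203] [ 540.32839013 -138.49756744]
33 414.210355987055 254.99676375404528 [ 446.03900215 -184.36155396] [ 455.15277354 -152.16149856]
```

```bash
python3 -m creep '{"jaw":[0.4,0.4,0.4,0.4,0.4,0.4,0.4,0.4],"translation":[[1.0,0.06,0],[2.1,0.06,0],[3.2,0.06,0],[4.3,0.06,0],[5.4,0.06,0],[6.5,0.06,0],[7.5,0.06,0],[7.98,0.06,0]],"dr":[[0,0,-1.1],[0,0,-2.2],[0,0,-3.3],[0,0,-4.4],[0,0,-5.5],[0,0,-6.6],[0,0,-7.7],[0,0,-8.6]]}'
python3 -m creep '{"jaw":[0.4,0.4,0.4,0.4],"translation":[[0,0,0],[0,0,0],[0,0,0],[0,0,0]],"dr":[[0,0,0],[0,0,0],[0,0,0],[0,0,0]]}'
python3 -c "
from h import *
T=cam('top','t2');S=cam('side','s2')
a=cv2.resize(T['frame'][150:300,200:350],None,fx=3,fy=3);b=cv2.resize(S['frame'][130:280,250:400],None,fx=3,fy=3)
cv2.imwrite('pics/c2.png',np.hstack([a,b])[:,:,::-1])
print(proj(T,[457,222,42]),proj(S,[457,222,42]))"
```

```text
time_s: 7.1
position: [456.2, 225.5, 149.4]
ee_rot: [-0.564, -3.088, -0.001]
contact_force: [-0.0, -0.4, -2.9]
width: 56.6
finger_force: 30.0
time_s: 7.6
position: [458.0, 221.3, 150.6]
ee_rot: [0.581, 3.087, -0.001]
contact_force: [0.2, 0.1, -1.9]
width: 56.5
finger_force: 30.0
[272.60515289 253.79627463] [353.49372239 247.82099306]
```

View pics/c2.png

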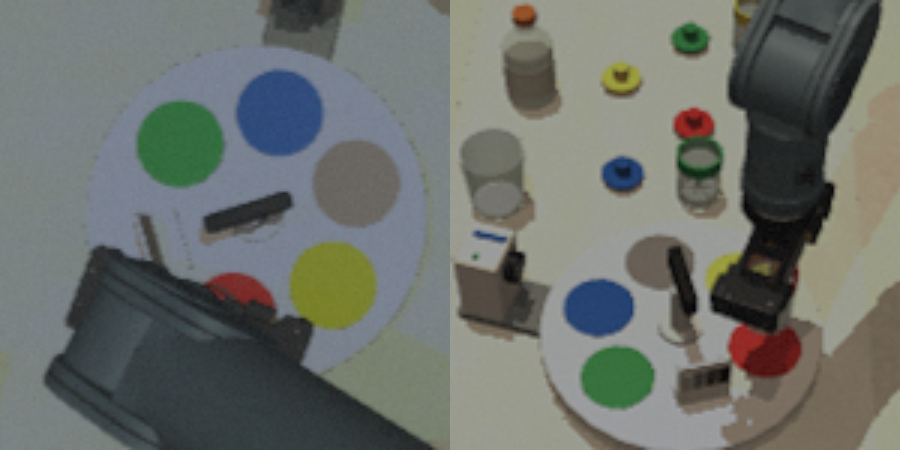

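```bash
python3 -m creep '{"jaw":[0.4,0.4,0.4,0.4,0.4],"translation":[[0,0,0.6],[0,0,1.2],[0,0,1.45],[0,0,1.54],[0,0,1.54]],"dr":[[0,0,0],[0,0,0],[0,0,0],[0,0,0],[0,0,0]]}'
python3 -m creep '{"jaw":[0.84,0.84,0.84,0.84],"translation":[[0,0,0.02],[0,0,0.02],[0,0,0.02],[0,0,0.02]],"dr":[[0,0,0],[0,0,0],[0,0,0],[0,0,0]]}'
python3 -m creep '{"jaw":[0.84,0.84,0.84,0.84,0.84],"translation":[[0,0,-0.5],[0,0,-1.5],[0,0,-2.5],[0,0,-2.5],[0,0,-2.5]],"dr":[[0,0,0],[0,0,0],[0,0,0],[0,0,0],[0,0,0]]}'
python3 -c "
from h import *
S=cam('side','s3'); T=cam('top')
for a,u,v,b in blobs(T,'green',25,70,30): print(int(a),u,v,onz(T,u,v,79)[:2])"
```

```text
time_s: 8.32
position: [458.2, 222.6, 74.2]
ee_rot: [0.577, 3.087, 0.001]
contact_force: [0.4, -0.1, -1.6]
width: 56.3
finger_force: 30.0
time_s: 8.82
position: [457.9, 222.4, 72.9]
ee_rot: [0.577, 3.088, 0.0]
contact_force: [-0.7, 0.8, -0.5]
width: 74.0
finger_force: 0.0
time_s: 9.45
position: [457.6, 221.8, 197.2]
ee_rot: [-0.578, -3.088, 0.001]
contact_force: [-0.4, 0.2, -0.5]
width: 73.9
finger_force: 0.0
609 259.6432984152565 197.48509266720387 [616.49554196 252.79480994]
328 371.508667657256 224.9588905398712 [534.03414115 -59.34831813]
256 468.2783048703352 217.27197975964577 [ 550.78038731 -332.33531676]
```

```bash
cat >> h.py <<'E'
def togo(p,yaw=None):
    s=sensors.sense(); M=R.from_rotvec(s['ee_rot']).as_matrix()
    d=M.T@(np.array(p,float)-s['position'])/50; y0=np.degrees(np.arctan2(M[1,0],M[0,0]))
    print('units',np.round(d,2),'yaw now',round(y0,1),'drz',None if yaw is None else round((((y0-yaw)+180)%360-180)/8,2))
E
python3 -m creep '{"jaw":[0.86,0.86,0.86,0.86,0.86,0.86,0.86,0.86],"translation":[[-3.44,-4.71,0],[-3.44,-4.71,0],[-3.44,-4.71,0],[-3.44,-4.71,0],[-3.44,-4.71,0],[-3.44,-4.71,0],[-3.44,-4.71,0],[-3.44,-4.71,0]],"dr":[[0,0,1.2],[0,0,2.4],[0,0,3.75],[0,0,3.75],[0,0,3.75],[0,0,3.75],[0,0,3.75],[0,0,3.75]]}'
python3 -c "
from h import *
togo([534,-59.5,31],129)
T=cam('top')
for a,u,v,b in blobs(T,'red',25,70,30): print(int(a),u,v,onz(T,u,v,121)[:2])"
```

```text
time_s: 10.55
position: [532.6, -57.6, 197.4]
ee_rot: [-1.353, -2.834, -0.0]
contact_force: [0.5, 0.4, 0.1]
width: 75.8
finger_force: 0.0
units [-0.05 -0.    3.33] yaw now 129.0 drz -0.0
715 275.1315130830489 255.024345847554 [457.62261346 206.68466813]
```

```bash
python3 -m creep '{"jaw":[0.86,0.86,0.86,0.86,0.86,0.86],"translation":[[0,0,0.8],[0,0,1.7],[0,0,2.6],[0,0,3.2],[0,0,3.33],[0,0,3.33]],"dr":[[0,0,0],[0,0,0],[0,0,0],[0,0,0],[0,0,0],[0,0,0]]}'
python3 -m creep '{"jaw":[0.5,0.5,0.5,0.5,0.5,0.86,0.86,0.86],"translation":[[0,0,0],[0,0,0],[0,0,0],[0,0,0],[0,0,0],[0,0,0],[0,0,0],[0,0,0]],"dr":[[0,0,0],[0,0,0],[0,0,0],[0,0,0],[0,0,0],[0,0,0],[0,0,0],[0,0,0]]}'
python3 -m creep '{"jaw":[0.86,0.86,0.86,0.86,0.86,0.86,0.86,0.86],"translation":[[0,0,0],[0,0,0],[0,0,0],[0,0,0],[0,0,0],[0,0,0],[0,0,0],[0,0,0]],"dr":[[0,0,1.3],[0,0,2.6],[0,0,3.9],[0,0,5.2],[0,0,6.5],[0,0,7.8],[0,0,9.1],[0,0,10.25]]}'
python3 -m creep '{"jaw":[0.86,0.86,0.5,0.5,0.5,0.5,0.5,0.5],"translation":[[0,0,0],[0,0,0],[0,0,0],[0,0,0],[0,0,0],[0,0,0],[0,0,0],[0,0,0]],"dr":[[0,0,1],[0,0,1],[0,0,1],[0,0,1],[0,0,1],[0,0,1],[0,0,1],[0,0,1]]}'
python3 -m creep '{"jaw":[0.4,0.4,0.4,0.4,0.4,0.4],"translation":[[0,0,-0.5],[0,0,-1.5],[0,0,-2.5],[0,0,-3.2],[0,0,-3.2],[0,0,-3.2]],"dr":[[0,0,0],[0,0,0],[0,0,0],[0,0,0],[0,0,0],[0,0,0]]}'
python3 -c "
from h import *
togo([628,249,190],39)"
```

```text
time_s: 11.35
position: [533.4, -58.7, 31.8]
ee_rot: [1.356, 2.834, 0.001]
contact_force: [-0.2, -0.3, -0.8]
width: 75.8
finger_force: 0.0
time_s: 12.35
position: [533.0, -59.4, 31.1]
ee_rot: [-1.357, -2.833, 0.0]
contact_force: [0.6, 0.3, -0.6]
width: 75.8
finger_force: 0.0
time_s: 13.35
position: [533.0, -59.2, 31.1]
ee_rot: [-2.886, -1.24, 0.0]
contact_force: [-0.4, -0.1, -0.2]
width: 75.8
finger_force: 0.0
time_s: 14.35
position: [533.1, -59.5, 31.2]
ee_rot: [2.963, 1.044, -0.0]
contact_force: [-0.1, -0.8, -0.1]
width: 56.7
finger_force: 30.0
time_s: 15.1
position: [532.0, -59.4, 189.9]
ee_rot: [-2.962, -1.044, 0.003]
contact_force: [-1.0, 0.5, -2.7]
width: 56.6
finger_force: 30.0
units [ 5.36 -3.6  -0.01] yaw now 38.8 drz -0.02
```

```bash
python3 -m creep '{"jaw":[0.4,0.4,0.4,0.4,0.4,0.4,0.4,0.4],"translation":[[0.6,-0.4,0],[1.4,-0.9,0],[2.2,-1.5,0],[3.0,-2.0,0],[3.8,-2.55,0],[4.6,-3.1,0],[5.36,-3.6,0],[5.36,-3.6,0]],"dr":[[0,0,0],[0,0,0],[0,0,0],[0,0,0],[0,0,0],[0,0,0],[0,0,0],[0,0,0]]}'
python3 -m creep '{"jaw":[0.4,0.4,0.4,0.4],"translation":[[0,0,0],[0,0,0],[0,0,0],[0,0,0]],"dr":[[0,0,0],[0,0,0],[0,0,0],[0,0,0]]}'
python3 -c "
from h import *
togo([628,249,73.5],39);T=cam('top');S=cam('side')
for s,n in((T,'top'),(S,'side')):
  for c in HUE:print(n,c,[(int(a),np.round(onz(s,u,v,42)[:2])) for a,u,v,b in blobs(s,c)][:4])"
```

```text
time_s: 16.1
position: [627.0, 253.9, 188.4]
ee_rot: [-2.957, -1.052, 0.005]
contact_force: [-0.4, -0.6, -1.8]
width: 56.3
finger_force: 30.0
time_s: 16.6
position: [629.2, 248.1, 191.3]
ee_rot: [2.963, 1.043, 0.0]
contact_force: [-0.8, 0.3, -1.3]
width: 56.3
finger_force: 30.0
units [-0.01 -0.03  2.36] yaw now 38.8 drz -0.03
top red [(243, array([ 543., -172.]))]
top yellow [(322, array([ 461., -366.])), (279, array([491.,  99.])), (243, array([ 646., -257.]))]
top green [(230, array([ 552., -345.]))]
top blue [(582, array([647., 162.])), (240, array([633., -78.])), (150, array([878., 550.])), (51, array([384., 577.]))]
side red [(307, array([453., 198.])), (95, array([ 543., -144.]))]
side yellow [(265, array([483., 114.])), (61, array([  537., -1524.]))]
side green [(328, array([619., 260.])), (127, array([  568., -1249.]))]
side blue [(141, array([877., 559.])), (102, array([424., 525.])), (87, array([405., 455.])), (59, array([656., 176.]))]
```

The platter has settled about 7° anticlockwise since the first picture, so green goes to (620,258). I will re-centre red afterwards.

```bash
python3 -m creep '{"jaw":[0.4,0.4,0.4,0.4,0.4,0.4,0.4,0.4],"translation":[[-0.02,-0.28,0],[-0.02,-0.28,0.5],[-0.02,-0.28,1.2],[-0.02,-0.28,1.8],[-0.02,-0.28,2.2],[-0.02,-0.28,2.35],[-0.02,-0.28,2.35],[-0.02,-0.28,2.35]],"dr":[[0,0,-0.9],[0,0,-0.9],[0,0,-0.9],[0,0,-0.9],[0,0,-0.9],[0,0,-0.9],[0,0,-0.9],[0,0,-0.9]]}'
python3 -m creep '{"jaw":[0.84,0.84,0.84,0.84],"translation":[[0,0,0.02],[0,0,0.02],[0,0,0.02],[0,0,0.02]],"dr":[[0,0,0],[0,0,0],[0,0,0],[0,0,0]]}'
python3 -m creep '{"jaw":[0.84,0.84,0.84,0.84,0.84],"translation":[[0,0,-0.5],[0,0,-1.5],[0,0,-2.5],[0,0,-2.5],[0,0,-2.5]],"dr":[[0,0,0],[0,0,0],[0,0,0],[0,0,0],[0,0,0]]}'
python3 -c "
from h import *
togo([458,222.4,198],166)"
```

```text
time_s: 17.7
position: [620.2, 259.5, 74.6]
ee_rot: [-2.892, -1.228, -0.003]
contact_force: [0.6, -0.7, -1.5]
width: 56.5
finger_force: 30.0
time_s: 18.2
position: [619.6, 259.1, 72.8]
ee_rot: [2.892, 1.228, 0.0]
contact_force: [-0.9, 0.6, -0.2]
width: 74.1
finger_force: 0.0
time_s: 18.82
position: [619.2, 258.8, 197.2]
ee_rot: [2.891, 1.228, -0.001]
contact_force: [-0.2, -0.4, 0.2]
width: 73.8
finger_force: 0.0
units [-2.76 -1.81 -0.01] yaw now 46.0 drz -15.0
```

```bash
python3 -m creep '{"jaw":[0.84,0.84,0.84,0.84,0.84,0.84,0.84,0.84],"translation":[[-2.76,-1.81,0],[-2.76,-1.81,0],[-2.76,-1.81,0],[-2.76,-1.81,0],[-2.76,-1.81,0],[-2.76,-1.81,0],[-2.76,-1.81,0],[-2.76,-1.81,0]],"dr":[[0,0,1.3],[0,0,2.6],[0,0,3.9],[0,0,5.2],[0,0,6.5],[0,0,7.5],[0,0,7.5],[0,0,7.5]]}'
python3 -c "
from h import *
togo([458,222.4,73],-14);T=cam('top');
f=cv2.resize(T['frame'][150:300,200:350],None,fx=3,fy=3);cv2.imwrite('pics/c3.png',f[:,:,::-1])
for c in HUE:print(c,[(int(a),np.round(onz(T,u,v,42)[:2],1)) for a,u,v,b in blobs(T,c)][:3])"
```

```text
time_s: 19.82
position: [458.1, 222.4, 196.9]
ee_rot: [3.118, -0.378, -0.002]
contact_force: [0.5, 0.8, -0.2]
width: 74.4
finger_force: 0.0
units [ 0.   -0.    2.48] yaw now -13.8 drz 0.02
red [(244, array([ 542.6, -171.8])), (112, array([479.5, 204.8]))]
yellow [(585, array([481.5, 113. ])), (320, array([ 460.5, -365.9])), (244, array([ 645.5, -257. ]))]
green [(268, array([619.4, 256.8])), (231, array([ 551.6, -344.9]))]
blue [(583, array([647.3, 162. ])), (240, array([632.5, -77.8])), (145, array([877.9, 550.4]))]
```

View pics/c3.png

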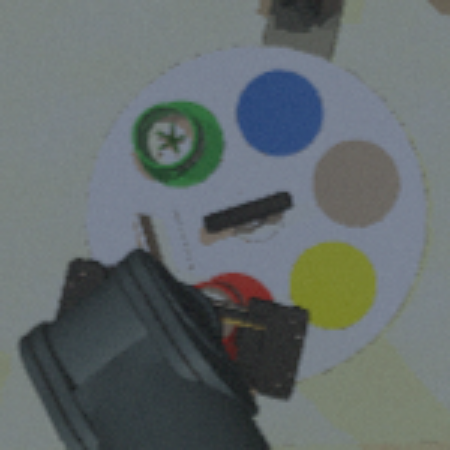

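The crop shows the green jar on its pad at about (178,140). The red jar is under the gripper, and its pad is visible further towards the hub.

```bash
python3 -m creep '{"jaw":[0.84,0.84,0.84,0.84,0.84,0.4,0.4,0.4],"translation":[[0,0,0.8],[0,0,1.7],[0,0,2.3],[0,0,2.48],[0,0,2.48],[0,0,2.48],[0,0,2.48],[0,0,2.48]],"dr":[[0,0,0],[0,0,0],[0,0,0],[0,0,0],[0,0,0],[0,0,0],[0,0,0],[0,0,0]]}'
python3 -m creep '{"jaw":[0.4,0.4,0.4,0.4,0.4,0.4,0.4,0.4],"translation":[[0,0,0],[0,0,0],[0,0,-0.3],[-0.03,0.26,-0.3],[-0.03,0.26,-0.3],[-0.03,0.26,-0.1],[-0.03,0.26,0.0],[-0.03,0.26,0.0]],"dr":[[0,0,0],[0,0,0],[0,0,0],[0,0,0],[0,0,0],[0,0,0],[0,0,0],[0,0,0]]}'
python3 -m creep '{"jaw":[0.84,0.84,0.84,0.84],"translation":[[0,0,0.02],[0,0,0.02],[0,0,0.02],[0,0,0.02]],"dr":[[0,0,0],[0,0,0],[0,0,0],[0,0,0]]}'
python3 -m creep '{"jaw":[0.84,0.84,0.84,0.84,0.84],"translation":[[0,0,-0.5],[0,0,-1.5],[0,0,-2.5],[0,0,-2.5],[0,0,-2.5]],"dr":[[0,0,0],[0,0,0],[0,0,0],[0,0,0],[0,0,0]]}'
python3 -c "
from h import *
togo([462.5,-353,198],46);T=cam('top')
print([(int(a),np.round(onz(T,u,v,79)[:2],1)) for a,u,v,b in blobs(T,'yellow',25,70,30)][:3])"
```

```text
time_s: 20.88
position: [459.3, 223.0, 74.8]
ee_rot: [-3.117, 0.382, -0.002]
contact_force: [-1.2, -0.6, 7.0]
width: 56.7
finger_force: 30.0
time_s: 21.88
position: [454.0, 210.9, 74.1]
ee_rot: [3.118, -0.382, -0.0]
contact_force: [-3.6, -1.3, 12.7]
width: 56.6
finger_force: 30.0
time_s: 22.38
position: [453.9, 210.4, 72.5]
ee_rot: [3.118, -0.382, -0.0]
contact_force: [0.6, 0.5, -0.6]
width: 74.0
finger_force: 0.0
time_s: 23.0
position: [453.6, 210.1, 197.2]
ee_rot: [3.118, -0.383, -0.001]
contact_force: [0.2, 0.4, -1.0]
width: 74.2
finger_force: 0.0
units [ 2.900e+00  1.088e+01 -1.000e-02] yaw now -14.0 drz -7.5
[(580, array([482.3, 112.3])), (343, array([ 462.3, -351.8])), (254, array([ 641.5, -246.7]))]
```

```bash
python3 -m creep '{"jaw":[0.86,0.86,0.86,0.86,0.86,0.86,0.86,0.86],"translation":[[2.9,10.86,0],[2.9,10.86,0],[2.9,10.86,0],[2.9,10.86,0],[2.9,10.86,0],[2.9,10.86,0],[2.9,10.86,0],[2.9,10.86,0]],"dr":[[0,0,1.2],[0,0,2.4],[0,0,3.75],[0,0,3.75],[0,0,3.75],[0,0,3.75],[0,0,3.75],[0,0,3.75]]}'
python3 -c "
from h import *
togo([462.3,-352,198],-44)"
```

```text
time_s: 24.05
position: [461.4, -291.0, 196.0]
ee_rot: [-2.913, 1.176, 0.004]
contact_force: [1.0, 0.2, 0.3]
width: 75.7
finger_force: 0.0
units [ 0.86  0.87 -0.04] yaw now -44.0 drz 0.0
```

```bash
python3 -m creep '{"jaw":[0.86,0.86,0.86,0.86],"translation":[[0.86,0.87,0],[0.86,0.87,0],[0.86,0.87,0],[0.86,0.87,0]],"dr":[[0,0,0],[0,0,0],[0,0,0],[0,0,0]]}'
python3 -c "
from h import *
togo([462.3,-352,31],-44);T=cam('side')
for c in HUE: print(c,[(int(a),np.round(u),np.round(v),np.round(onz(T,u,v,76)[:2],1)) for a,u,v,b in blobs(T,c,25,70,30)][:6])"
```

```text
time_s: 24.55
position: [463.4, -348.6, 196.9]
ee_rot: [-2.914, 1.172, 0.003]
contact_force: [0.0, -0.0, -0.1]
width: 76.2
finger_force: 0.0
units [0.04 0.06 3.32] yaw now -43.8 drz 0.02
red [(515, np.float64(355.0), np.float64(241.0), array([453.8, 217.6])), (103, np.float64(331.0), np.float64(171.0), array([ 543.9, -110.8]))]
yellow [(255, np.float64(346.0), np.float64(222.0), array([486.1, 140.2])), (124, np.float64(351.0), np.float64(133.0), array([ 463.5, -342.9])), (89, np.float64(307.0), np.float64(155.0), array([ 643.6, -194.1])), (76, np.float64(337.0), np.float64(13.0), array([  536.1, -1457.9]))]
green [(506, np.float64(305.0), np.float64(251.0), array([619.4, 265.6])), (166, np.float64(332.0), np.float64(35.0), array([  565. , -1180.4])), (73, np.float64(330.0), np.float64(142.0), array([ 553.1, -278.9]))]
blue [(246, np.float64(299.0), np.float64(231.0), array([646.8, 186.3])), (231, np.float64(381.0), np.float64(327.0), array([383.2, 516.6])), (224, np.float64(368.0), np.float64(324.0), array([419.5, 507.8])), (167, np.float64(405.0), np.float64(29.0), array([  149. , -1269.3])), (151, np.float64(211.0), np.float64(338.0), array([867.6, 572.8])), (95, np.float64(307.0), np.float64(187.0), array([630.6, -20.3]))]
```

```bash
python3 -m creep '{"jaw":[0.86,0.86,0.86,0.86,0.86,0.86],"translation":[[0,0.01,0.8],[0,0.01,1.7],[0,0.01,2.6],[0,0.01,3.2],[0,0.01,3.32],[0,0.01,3.32]],"dr":[[0,0,0],[0,0,0],[0,0,0],[0,0,0],[0,0,0],[0,0,0]]}'
python3 -m creep '{"jaw":[0.5,0.5,0.5,0.5,0.5,0.86,0.86,0.86],"translation":[[0,0,0],[0,0,0],[0,0,0],[0,0,0],[0,0,0],[0,0,0],[0,0,0],[0,0,0]],"dr":[[0,0,0],[0,0,0],[0,0,0],[0,0,0],[0,0,0],[0,0,0],[0,0,0],[0,0,0]]}'
python3 -m creep '{"jaw":[0.86,0.86,0.86,0.86,0.86,0.86,0.86,0.86],"translation":[[0,0,0],[0,0,0],[0,0,0],[0,0,0],[0,0,0],[0,0,0],[0,0,0],[0,0,0]],"dr":[[0,0,-1.3],[0,0,-2.6],[0,0,-3.9],[0,0,-5.2],[0,0,-6.5],[0,0,-7.8],[0,0,-9.1],[0,0,-10.25]]}'
python3 -m creep '{"jaw":[0.86,0.86,0.5,0.5,0.5,0.5,0.5,0.5],"translation":[[0,0,0],[0,0,0],[0,0,0],[0,0,0],[0,0,0],[0,0,0],[0,0,0],[0,0,0]],"dr":[[0,0,-1],[0,0,-1],[0,0,-1],[0,0,-1],[0,0,-1],[0,0,-1],[0,0,-1],[0,0,-1]]}'
python3 -m creep '{"jaw":[0.4,0.4,0.4,0.4,0.4,0.4],"translation":[[0,0,-0.5],[0,0,-1.5],[0,0,-2.5],[0,0,-3.2],[0,0,-3.2],[0,0,-3.2]],"dr":[[0,0,0],[0,0,0],[0,0,0],[0,0,0],[0,0,0],[0,0,0]]}'
python3 -c "
from h import *
togo([481.5,113.3,190],46)"
```

```text
time_s: 25.35
position: [463.4, -350.7, 32.3]
ee_rot: [-2.913, 1.175, -0.001]
contact_force: [0.1, -0.2, 0.7]
width: 75.5
finger_force: 0.0
time_s: 26.35
position: [462.8, -350.9, 31.6]
ee_rot: [-2.913, 1.176, 0.0]
contact_force: [-0.4, -0.8, -0.7]
width: 75.6
finger_force: 0.0
time_s: 27.35
position: [462.7, -351.0, 31.6]
ee_rot: [-2.967, -1.031, 0.0]
contact_force: [-0.1, -0.6, -0.1]
width: 75.7
finger_force: 0.0
time_s: 28.35
position: [463.0, -351.0, 31.8]
ee_rot: [2.892, 1.228, 0.0]
contact_force: [-0.1, -0.9, 0.4]
width: 56.6
finger_force: 30.0
time_s: 29.1
position: [461.8, -350.6, 190.5]
ee_rot: [-2.89, -1.227, 0.002]
contact_force: [-0.7, 0.2, -1.6]
width: 56.9
finger_force: 30.0
units [ 6.95 -6.16  0.02] yaw now 46.0 drz 0.0
```

```bash
python3 -m creep '{"jaw":[0.4,0.4,0.4,0.4,0.4,0.4,0.4,0.4],"translation":[[0.6,-0.5,0],[1.4,-1.2,0],[2.2,-2.0,0],[3.0,-2.7,0],[3.8,-3.4,0],[4.6,-4.1,0],[5.4,-4.8,0],[6.0,-5.32,0]],"dr":[[0,0,0],[0,0,0],[0,0,0],[0,0,0],[0,0,0],[0,0,0],[0,0,0],[0,0,0]]}'
python3 -m creep '{"jaw":[0.4,0.4,0.4,0.4,0.4,0.4],"translation":[[0.6,-0.5,0],[0.95,-0.84,0],[0.95,-0.84,0],[0.95,-0.84,0],[0.95,-0.84,0],[0.95,-0.84,0]],"dr":[[0,0,0],[0,0,0],[0,0,0],[0,0,0],[0,0,0],[0,0,0]]}'
python3 -c "
from h import *
togo([481.5,113.3,74],46)"
```

```text
time_s: 30.1
position: [478.3, 51.8, 190.2]
ee_rot: [-2.889, -1.23, 0.004]
contact_force: [0.4, -0.0, -1.4]
width: 57.2
finger_force: 30.0
time_s: 30.85
position: [482.5, 111.9, 191.5]
ee_rot: [2.892, 1.226, -0.001]
contact_force: [0.5, 0.6, -1.2]
width: 57.2
finger_force: 30.0
units [ 0.01 -0.03  2.35] yaw now 45.9 drz -0.01
```

```bash
python3 -m creep '{"jaw":[0.4,0.4,0.4,0.4,0.4,0.4,0.4],"translation":[[0.01,-0.03,0.6],[0.01,-0.03,1.4],[0.01,-0.03,2.0],[0.01,-0.03,2.25],[0.01,-0.03,2.33],[0.01,-0.03,2.33],[0.01,-0.03,2.33]],"dr":[[0,0,0],[0,0,0],[0,0,0],[0,0,0],[0,0,0],[0,0,0],[0,0,0]]}'
python3 -m creep '{"jaw":[0.84,0.84,0.84,0.84],"translation":[[0,0,0.02],[0,0,0.02],[0,0,0.02],[0,0,0.02]],"dr":[[0,0,0],[0,0,0],[0,0,0],[0,0,0]]}'
python3 -m creep '{"jaw":[0.6,0.6,0.5,0.5,0.5],"translation":[[0,0,-1.2],[0,0,-2.5],[0,0,-2.5],[0,0,-2.5],[0,0,-2.5]],"dr":[[0,0,0],[0,0,0],[0,0,0],[0,0,0],[0,0,0]]}'
python3 -c "
from h import *
T=cam('top');
for c in HUE:print(c,[(int(a),np.round(onz(T,u,v,15)[:2],1)) for a,u,v,b in blobs(T,c,25,110,30)][:4])
togo([543,-177,120],45)"
```

```text
time_s: 31.72
position: [482.6, 114.5, 76.1]
ee_rot: [2.891, 1.228, 0.003]
contact_force: [0.2, -0.4, -1.6]
width: 56.5
finger_force: 30.0
time_s: 32.22
position: [481.8, 114.3, 74.2]
ee_rot: [-2.892, -1.228, -0.0]
contact_force: [0.2, -0.8, -0.5]
width: 73.9
finger_force: 0.0
time_s: 32.85
position: [480.8, 113.9, 197.8]
ee_rot: [-2.891, -1.228, 0.004]
contact_force: [0.4, -0.1, -0.1]
width: 44.0
finger_force: 0.0
red [(244, array([ 542.9, -177. ])), (27, array([455.3, 238.5]))]
yellow [(243, array([ 648.1, -264.4]))]
green [(227, array([ 552., -354.])), (206, array([621.4, 260.6]))]
blue [(584, array([650.3, 163.8])), (240, array([634.9, -81.2])), (148, array([885.4, 560.3])), (53, array([371.9, 551.8]))]
units [-3.32  4.94  1.56] yaw now 46.0 drz 0.13
```

```bash
python3 -m creep '{"jaw":[0.5,0.5,0.5,0.5,0.5,0.5,0.5,0.5],"translation":[[-0.8,1.2,0],[-1.6,2.4,0],[-2.4,3.6,0],[-3.32,4.94,0],[-3.32,4.94,0],[-3.32,4.94,0],[-3.32,4.94,0],[-3.32,4.94,0]],"dr":[[0,0,0],[0,0,0],[0,0,0],[0,0,0],[0,0,0],[0,0,0],[0,0,0],[0,0,0]]}'
python3 -c "
from h import *
T=cam('top');S=cam('side')
a=cv2.resize(T['frame'][150:300,220:350],None,fx=3.5,fy=3.5);b=cv2.resize(S['frame'][190:290,270:385],None,fx=3,fy=3)
b=np.pad(b,((0,a.shape[0]-b.shape[0]),(0,0),(0,0)))
cv2.imwrite('pics/c4.png',np.hstack([a,b])[:,:,::-1])
for n,p in dict(r=(453.9,210.4),g=(619.6,259.1),y=(481.8,114.3)).items(): print(n,(proj(T,[*p,122])-[220,150])*3.5)
togo([543,-177,17.5],46)"
```

```text
time_s: 33.9
position: [544.0, -174.7, 198.8]
ee_rot: [-2.889, -1.231, 0.001]
contact_force: [-0.2, -0.3, -0.2]
width: 43.8
finger_force: 0.0
r [188.02074167 372.63568328]
g [122.91433611 158.22444815]
y [312.87643496 333.76147091]
units [-0.04  0.01  3.63] yaw now 46.1 drz 0.02
```

View pics/c4.png

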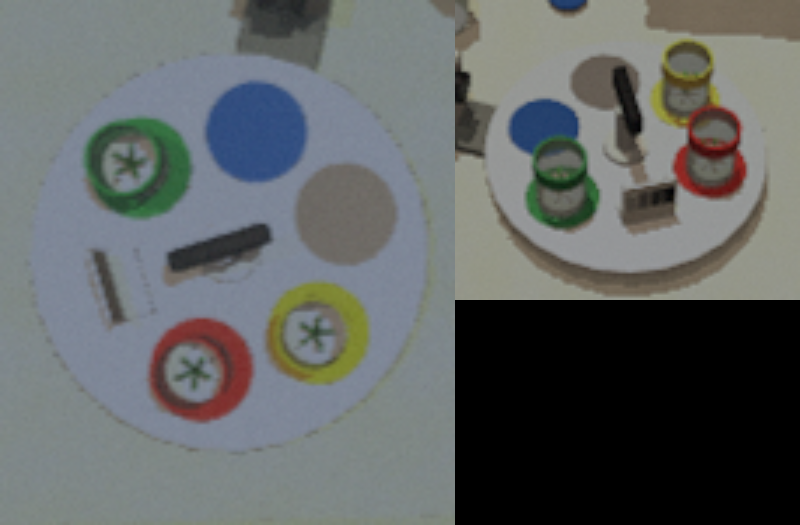

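The crop shows all three jars upright and inside their pads, with rims where they were expected. Next is the red lid.

```bash
python3 -m creep '{"jaw":[0.5,0.5,0.5,0.5,0.5,0.5,0.5],"translation":[[-0.02,0.01,0.8],[-0.02,0.01,1.7],[-0.02,0.01,2.6],[-0.02,0.01,3.3],[-0.02,0.01,3.6],[-0.02,0.01,3.61],[-0.02,0.01,3.61]],"dr":[[0,0,0],[0,0,0],[0,0,0],[0,0,0],[0,0,0],[0,0,0],[0,0,0]]}'
python3 -m creep '{"jaw":[0.1,0.1,0.1,0.1,0.1,0.5,0.5,0.5],"translation":[[0,0,0],[0,0,0],[0,0,0],[0,0,0],[0,0,0],[0,0,0],[0,0,0],[0,0,0]],"dr":[[0,0,0],[0,0,0],[0,0,0],[0,0,0],[0,0,0],[0,0,0],[0,0,0],[0,0,0]]}'
python3 -m creep '{"jaw":[0.5,0.5,0.5,0.5,0.5,0.5,0.5,0.5],"translation":[[0,0,0],[0,0,0],[0,0,0],[0,0,0],[0,0,0],[0,0,0],[0,0,0],[0,0,0]],"dr":[[0,0,-1.3],[0,0,-2.6],[0,0,-3.9],[0,0,-5.2],[0,0,-6.5],[0,0,-7.8],[0,0,-9.1],[0,0,-10.25]]}'
python3 -m creep '{"jaw":[0.5,0.5,0.1,0.1,0.1,0.1,0.1,0.1],"translation":[[0,0,0],[0,0,0],[0,0,0],[0,0,0],[0,0,0],[0,0,0],[0,0,0],[0,0,0]],"dr":[[0,0,-1],[0,0,-1],[0,0,-1],[0,0,-1],[0,0,-1],[0,0,-1],[0,0,-1],[0,0,-1]]}'
python3 -m creep '{"jaw":[0.1,0.1,0.1,0.1,0.1,0.1],"translation":[[0,0,-0.5],[0,0,-1.5],[0,0,-2.5],[0,0,-3.4],[0,0,-3.4],[0,0,-3.4]],"dr":[[0,0,0],[0,0,0],[0,0,0],[0,0,0],[0,0,0],[0,0,0]]}'
python3 -c "
from h import *
togo([453.9,210.4,187],136)"
```

```text
time_s: 34.88
position: [545.0, -177.8, 20.1]
ee_rot: [2.89, 1.228, 0.003]
contact_force: [0.7, 0.2, -0.7]
width: 44.0
finger_force: 0.0
time_s: 35.88
position: [543.7, -177.7, 18.5]
ee_rot: [-2.891, -1.228, 0.0]
contact_force: [0.8, 0.1, 1.3]
width: 43.2
finger_force: 0.0
time_s: 36.88
position: [543.7, -177.8, 18.5]
ee_rot: [-1.369, -2.827, 0.0]
contact_force: [-0.6, -0.9, -0.9]
width: 44.1
finger_force: 0.0
time_s: 37.88
position: [543.9, -177.7, 18.8]
ee_rot: [1.177, 2.913, -0.0]
contact_force: [-1.3, 0.1, 1.4]
width: 21.1
finger_force: 30.0
time_s: 38.62
position: [543.4, -177.8, 188.9]
ee_rot: [-1.176, -2.913, 0.001]
contact_force: [0.0, 0.0, -1.4]
width: 21.3
finger_force: 30.0
units [6.68 4.34 0.03] yaw now 136.0 drz 0.0
```

```bash
python3 -m creep '{"jaw":[0.1,0.1,0.1,0.1,0.1,0.1,0.1,0.1],"translation":[[0.7,0.45,0],[1.6,1.05,0],[2.5,1.65,0],[3.4,2.2,0],[4.3,2.8,0],[5.2,3.4,0],[6.0,3.9,0],[6.68,4.34,0]],"dr":[[0,0,0],[0,0,0],[0,0,0],[0,0,0],[0,0,0],[0,0,0],[0,0,0],[0,0,0]]}'
python3 -m creep '{"jaw":[0.1,0.1,0.1,0.1,0.1,0.1],"translation":[[0,0,0],[0,0,0.5],[0,0,0.5],[0,0,0.5],[0,0,0.5],[0,0,0.5]],"dr":[[0,0,0],[0,0,0],[0,0,0],[0,0,0],[0,0,0],[0,0,0]]}'
python3 -c "
from h import *
togo([453.9,210.4,131],136);print(sensors.sense()['position'])
S=cam('side');cv2.imwrite('pics/c5.png',cv2.resize(S['frame'][190:270,310:400],None,fx=6,fy=6)[:,:,::-1])"
```

```text
time_s: 39.62
position: [452.6, 211.7, 187.6]
ee_rot: [-1.174, -2.912, 0.002]
contact_force: [0.9, 0.2, -0.2]
width: 21.5
finger_force: 30.0
time_s: 40.38
position: [454.6, 210.3, 164.2]
ee_rot: [1.177, 2.912, 0.001]
contact_force: [-0.1, -0.6, -0.8]
width: 21.2
finger_force: 30.0
units [ 0.01 -0.01  0.66] yaw now 136.0 drz -0.0
[454.59920921 210.26611587 164.17023921]
```

View pics/c5.png

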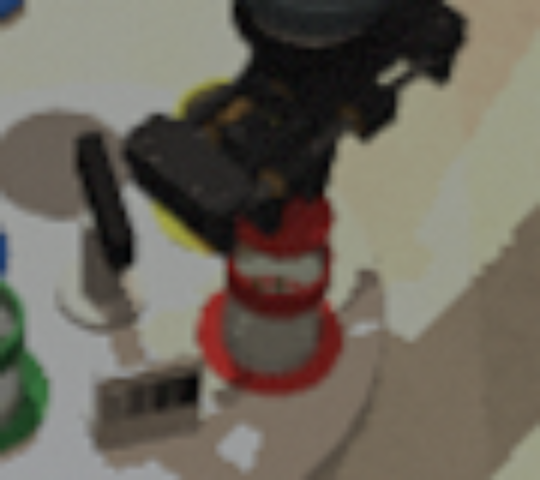

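The crop shows the lid level and centred above the red jar's mouth at about (280,250). I'll lower it gently.

```bash
python3 -m creep '{"jaw":[0.1,0.1,0.1,0.1,0.1,0.1],"translation":[[0,0,0.2],[0,0,0.4],[0,0,0.45],[0,0,0.5],[0,0,0.5],[0,0,0.5]],"dr":[[0,0,0],[0,0,0],[0,0,0],[0,0,0],[0,0,0],[0,0,0]]}'
python3 -m creep '{"jaw":[0.1,0.1,0.1,0.1,0.1],"translation":[[0,0,0.05],[0,0,0.1],[0,0,0.15],[0,0,0.15],[0,0,0.15]],"dr":[[0,0,0],[0,0,0],[0,0,0],[0,0,0],[0,0,0]]}'
```

```text
time_s: 41.18
position: [454.4, 210.5, 138.9]
ee_rot: [1.176, 2.913, 0.0]
contact_force: [0.2, 0.2, -0.3]
width: 21.1
finger_force: 30.0
time_s: 41.8
position: [454.3, 210.4, 131.2]
ee_rot: [1.176, 2.913, 0.0]
contact_force: [0.6, -0.3, -0.6]
width: 21.2
finger_force: 30.0
```

```bash
python3 -m creep '{"jaw":[0.1,0.1,0.1,0.1],"translation":[[0,0,0.03],[0,0,0.06],[0,0,0.06],[0,0,0.06]],"dr":[[0,0,0],[0,0,0],[0,0,0],[0,0,0]]}'
```

```text
time_s: 42.3
position: [455.1, 212.0, 130.5]
ee_rot: [1.175, 2.911, 0.004]
contact_force: [-5.2, -1.6, 21.9]
width: 20.7
finger_force: 30.0
```

```bash
python3 -m creep '{"jaw":[0.5,0.5,0.5,0.5],"translation":[[0,0,-0.02],[0,0,-0.02],[0,0,-0.02],[0,0,-0.02]],"dr":[[0,0,0],[0,0,0],[0,0,0],[0,0,0]]}'
python3 -m creep '{"jaw":[0.5,0.5,0.5,0.5],"translation":[[0,0,-0.5],[0,0,-1.3],[0,0,-1.3],[0,0,-1.3]],"dr":[[0,0,0],[0,0,0],[0,0,0],[0,0,0]]}'
python3 -c "
from h import *
T=cam('top');
for c in HUE:print(c,[(int(a),np.round(onz(T,u,v,15)[:2],1)) for a,u,v,b in blobs(T,c,25,110,30)][:4])
togo([552,-354,195],136)"
```

```text
time_s: 42.8
position: [454.1, 210.2, 129.0]
ee_rot: [-1.176, -2.913, 0.0]
contact_force: [0.7, -0.1, -0.2]
width: 44.0
finger_force: 0.0
time_s: 43.3
position: [454.1, 209.9, 193.7]
ee_rot: [-1.177, -2.913, 0.001]
contact_force: [-0.4, -0.0, -0.1]
width: 44.1
finger_force: 0.0
red [(247, array([467.2, 199.7]))]
yellow [(590, array([480.5, 114. ])), (244, array([ 648.2, -264.3]))]
green [(231, array([ 552., -354.])), (201, array([621.7, 260.2]))]
blue [(585, array([650.1, 163.6])), (240, array([634.9, -81.2])), (152, array([884.9, 560.7])), (52, array([362.7, 516.2]))]
units [-9.24 -6.75 -0.03] yaw now 136.0 drz 0.0
```

```bash
python3 -m creep '{"jaw":[0.5,0.5,0.5,0.5,0.5,0.5,0.5,0.5],"translation":[[-9.24,-6.75,0],[-9.24,-6.75,0],[-9.24,-6.75,0],[-9.24,-6.75,0],[-9.24,-6.75,0],[-9.24,-6.75,0],[-9.24,-6.75,0],[-9.24,-6.75,0]],"dr":[[0,0,0],[0,0,0],[0,0,0],[0,0,0],[0,0,0],[0,0,0],[0,0,0],[0,0,0]]}'
python3 -c "
from h import *
togo([552,-354,195],136)"
```

```text
time_s: 44.35
position: [539.3, -284.2, 192.8]
ee_rot: [-1.176, -2.911, -0.0]
contact_force: [0.7, -0.4, 0.1]
width: 43.9
finger_force: 0.0
units [-1.15 -0.83 -0.05] yaw now 136.0 drz 0.0
```

```bash
python3 -m creep '{"jaw":[0.5,0.5,0.5,0.5,0.5,0.5],"translation":[[-1.05,-0.76,0],[-1.05,-0.76,0],[-1.05,-0.76,0],[-1.05,-0.76,0],[-1.05,-0.76,0],[-1.05,-0.76,0]],"dr":[[0,0,0],[0,0,0],[0,0,0],[0,0,0],[0,0,0],[0,0,0]]}'
python3 -c "
from h import *
togo([552,-354,18],136)"
```

```text
time_s: 45.1
position: [551.4, -345.4, 194.4]
ee_rot: [1.175, 2.914, -0.0]
contact_force: [0.7, -0.7, 0.3]
width: 44.1
finger_force: 0.0
units [-0.13 -0.12  3.53] yaw now 136.1 drz 0.01
```

```bash
python3 -m creep '{"jaw":[0.5,0.5,0.5,0.5,0.5,0.5,0.5],"translation":[[-0.13,-0.12,0.8],[-0.13,-0.12,1.7],[-0.13,-0.12,2.6],[-0.13,-0.12,3.3],[-0.13,-0.12,3.52],[-0.13,-0.12,3.52],[-0.13,-0.12,3.52]],"dr":[[0,0,0],[0,0,0],[0,0,0],[0,0,0],[0,0,0],[0,0,0],[0,0,0]]}'
python3 -m creep '{"jaw":[0.1,0.1,0.1,0.1,0.1,0.5,0.5,0.5],"translation":[[0,0,0],[0,0,0],[0,0,0],[0,0,0],[0,0,0],[0,0,0],[0,0,0],[0,0,0]],"dr":[[0,0,0],[0,0,0],[0,0,0],[0,0,0],[0,0,0],[0,0,0],[0,0,0],[0,0,0]]}'
python3 -m creep '{"jaw":[0.5,0.5,0.5,0.5,0.5,0.5,0.5,0.5],"translation":[[0,0,0],[0,0,0],[0,0,0],[0,0,0],[0,0,0],[0,0,0],[0,0,0],[0,0,0]],"dr":[[0,0,1.3],[0,0,2.6],[0,0,3.9],[0,0,5.2],[0,0,6.5],[0,0,7.8],[0,0,9.1],[0,0,10.25]]}'
python3 -m creep '{"jaw":[0.5,0.5,0.1,0.1,0.1,0.1,0.1,0.1],"translation":[[0,0,0],[0,0,0],[0,0,0],[0,0,0],[0,0,0],[0,0,0],[0,0,0],[0,0,0]],"dr":[[0,0,1],[0,0,1],[0,0,1],[0,0,1],[0,0,1],[0,0,1],[0,0,1],[0,0,1]]}'
python3 -m creep '{"jaw":[0.1,0.1,0.1,0.1,0.1,0.1],"translation":[[0,0,-0.5],[0,0,-1.5],[0,0,-2.5],[0,0,-3.4],[0,0,-3.4],[0,0,-3.4]],"dr":[[0,0,0],[0,0,0],[0,0,0],[0,0,0],[0,0,0],[0,0,0]]}'
python3 -c "
from h import *
togo([619.6,259.1,187],46)"
```

```text
time_s: 45.98
position: [553.0, -355.3, 20.0]
ee_rot: [1.176, 2.911, -0.0]
contact_force: [-1.3, -0.7, 0.3]
width: 44.1
finger_force: 0.0
time_s: 46.98
position: [551.7, -354.7, 17.9]
ee_rot: [-1.176, -2.913, -0.0]
contact_force: [0.1, -0.3, 0.1]
width: 43.7
finger_force: 0.0
time_s: 47.98
position: [551.8, -354.6, 18.1]
ee_rot: [-2.803, -1.419, -0.0]
contact_force: [-0.4, -0.7, 0.4]
width: 44.0
finger_force: 0.0
time_s: 48.98
position: [551.8, -354.8, 18.1]
ee_rot: [-2.891, -1.228, 0.0]
contact_force: [0.2, -1.0, -0.8]
width: 20.9
finger_force: 30.0
time_s: 49.72
position: [551.5, -354.8, 188.8]
ee_rot: [2.891, 1.228, -0.0]
contact_force: [-0.4, 0.2, -0.8]
width: 21.0
finger_force: 30.0
units [ 9.78 -7.55  0.03] yaw now 46.0 drz 0.0
```

```bash
python3 -m creep '{"jaw":[0.1,0.1,0.1,0.1,0.1,0.1,0.1,0.1],"translation":[[0.6,-0.46,0],[1.3,-1.0,0],[2.0,-1.54,0],[2.7,-2.08,0],[3.4,-2.62,0],[4.1,-3.16,0],[4.8,-3.7,0],[5.5,-4.24,0]],"dr":[[0,0,0],[0,0,0],[0,0,0],[0,0,0],[0,0,0],[0,0,0],[0,0,0],[0,0,0]]}'
python3 -m creep '{"jaw":[0.1,0.1,0.1,0.1,0.1,0.1,0.1,0.1],"translation":[[0.7,-0.54,0],[1.4,-1.08,0],[2.1,-1.62,0],[2.8,-2.16,0],[3.5,-2.7,0],[4.0,-3.1,0],[4.28,-3.31,0],[4.28,-3.31,0]],"dr":[[0,0,0],[0,0,0],[0,0,0],[0,0,0],[0,0,0],[0,0,0],[0,0,0],[0,0,0]]}'
python3 -m creep '{"jaw":[0.1,0.1,0.1,0.1,0.1],"translation":[[0,0,0],[0,0,0.5],[0,0,0.5],[0,0,0.5],[0,0,0.5]],"dr":[[0,0,0],[0,0,0],[0,0,0],[0,0,0],[0,0,0]]}'
python3 -c "
from h import *
togo([619.6,259.1,130.2],46);print(sensors.sense()['position'])
S=cam('side');cv2.imwrite('pics/c6.png',cv2.resize(S['frame'][190:270,260:350],None,fx=6,fy=6)[:,:,::-1])"
```

```text
time_s: 50.72
position: [589.2, -8.5, 186.9]
ee_rot: [-2.891, -1.228, 0.004]
contact_force: [0.6, 0.3, -1.2]
width: 21.1
finger_force: 30.0
time_s: 51.72
position: [619.1, 259.7, 187.3]
ee_rot: [-2.89, -1.23, 0.002]
contact_force: [0.2, 0.3, 0.1]
width: 21.3
finger_force: 30.0
time_s: 52.35
position: [620.4, 259.0, 164.3]
ee_rot: [2.892, 1.227, 0.002]
contact_force: [0.5, -0.3, -0.7]
width: 21.0
finger_force: 30.0
units [-0.01 -0.01  0.68] yaw now 46.0 drz -0.0
[620.39677056 259.0465238  164.27834041]
```

View pics/c6.png

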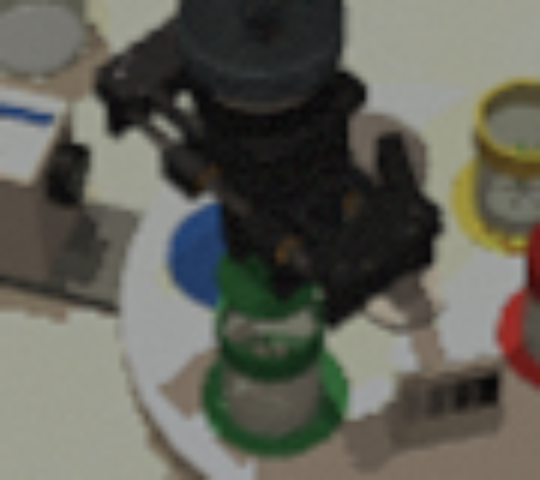

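The green lid sits level and centred over its jar's mouth at about (270,320). Lowering it now.

```bash
python3 -m creep '{"jaw":[0.1,0.1,0.1,0.1,0.1,0.1],"translation":[[0,0,0.2],[0,0,0.4],[0,0,0.45],[0,0,0.5],[0,0,0.5],[0,0,0.5]],"dr":[[0,0,0],[0,0,0],[0,0,0],[0,0,0],[0,0,0],[0,0,0]]}'
python3 -m creep '{"jaw":[0.1,0.1,0.1,0.1,0.1,0.1,0.1],"translation":[[0,0,0.05],[0,0,0.1],[0,0,0.15],[0,0,0.19],[0,0,0.23],[0,0,0.23],[0,0,0.23]],"dr":[[0,0,0],[0,0,0],[0,0,0],[0,0,0],[0,0,0],[0,0,0],[0,0,0]]}'
```

```text
time_s: 53.15
position: [619.9, 259.3, 138.4]
ee_rot: [-2.892, -1.228, -0.001]
contact_force: [0.2, 1.0, -0.8]
width: 20.7
finger_force: 30.0
time_s: 54.02
position: [621.0, 259.8, 130.1]
ee_rot: [2.891, 1.227, 0.005]
contact_force: [-5.2, -3.5, 19.4]
width: 20.9
finger_force: 30.1
```

```bash
python3 -m creep '{"jaw":[0.5,0.5,0.5,0.5],"translation":[[0,0,-0.04],[0,0,-0.04],[0,0,-0.04],[0,0,-0.04]],"dr":[[0,0,0],[0,0,0],[0,0,0],[0,0,0]]}'
python3 -m creep '{"jaw":[0.5,0.5,0.5,0.5],"translation":[[0,0,-0.5],[0,0,-1.3],[0,0,-1.3],[0,0,-1.3]],"dr":[[0,0,0],[0,0,0],[0,0,0],[0,0,0]]}'
python3 -c "
from h import *
T=cam('top');
for c in HUE:print(c,[(int(a),np.round(onz(T,u,v,15)[:2],1)) for a,u,v,b in blobs(T,c,25,110,30)][:4])
togo([648.1,-264.4,195],46)"
```

```text
time_s: 54.52
position: [619.6, 259.0, 128.3]
ee_rot: [-2.892, -1.228, 0.001]
contact_force: [-0.1, 0.1, 0.6]
width: 44.0
finger_force: 0.0
time_s: 55.02
position: [619.5, 258.8, 193.0]
ee_rot: [2.891, 1.228, -0.001]
contact_force: [0.0, -0.3, 0.3]
width: 44.2
finger_force: 0.0
red []
yellow [(242, array([ 648.2, -264.2])), (124, array([497.2,  95.4]))]
green []
blue [(583, array([650.1, 163.8])), (240, array([634.9, -81.2])), (147, array([885.2, 560.5])), (51, array([372.4, 551.8]))]
units [-7.13  7.68 -0.04] yaw now 46.0 drz 0.0
```

```bash
python3 -m creep '{"jaw":[0.5,0.5,0.5,0.5,0.5,0.5,0.5,0.5],"translation":[[-7.13,7.68,0],[-7.13,7.68,0],[-7.13,7.68,0],[-7.13,7.68,0],[-7.13,7.68,0],[-7.13,7.68,0],[-7.13,7.68,0],[-7.13,7.68,0]],"dr":[[0,0,0],[0,0,0],[0,0,0],[0,0,0],[0,0,0],[0,0,0],[0,0,0],[0,0,0]]}'
python3 -m creep '{"jaw":[0.5,0.5,0.5],"translation":[[0,0,0],[0,0,0],[0,0,0]],"dr":[[0,0,0],[0,0,0],[0,0,0]]}'
python3 -c "
from h import *
togo([648.2,-264.3,18],46)"
```

```text
time_s: 56.08
position: [646.3, -242.0, 192.3]
ee_rot: [-2.89, -1.228, 0.002]
contact_force: [0.4, -0.6, -1.0]
width: 44.2
finger_force: 0.0
time_s: 56.45
position: [647.3, -237.7, 193.3]
ee_rot: [-2.888, -1.232, 0.0]
contact_force: [0.1, 0.1, -0.1]
width: 43.8
finger_force: 0.0
units [-0.37  0.39  3.5 ] yaw now 46.2 drz 0.02
```

```bash
python3 -m creep '{"jaw":[0.5,0.5,0.5,0.5],"translation":[[-0.37,0.39,0],[-0.37,0.39,0],[-0.37,0.39,0],[-0.37,0.39,0]],"dr":[[0,0,0],[0,0,0],[0,0,0],[0,0,0]]}'
python3 -c "
from h import *
togo([648.2,-264.3,18],46)
T=cam('top')
a=cv2.resize(T['frame'][150:300,220:350],None,fx=3.5,fy=3.5);cv2.imwrite('pics/c7.png',a[:,:,::-1])
for n,p in dict(r=(453.9,210.4),g=(619.6,259.1),y=(481.8,114.3)).items(): print(n,(proj(T,[*p,122])-[220,150])*3.5)"
```

```text
time_s: 56.95
position: [648.7, -265.1, 193.8]
ee_rot: [-2.89, -1.23, -0.001]
contact_force: [-0.3, 0.2, 0.7]
width: 43.7
finger_force: 0.0
units [ 0.   -0.02  3.52] yaw now 46.1 drz 0.02
r [188.02074167 372.63568328]
g [122.91433611 158.22444815]
y [312.87643496 333.76147091]
```

View pics/c7.png

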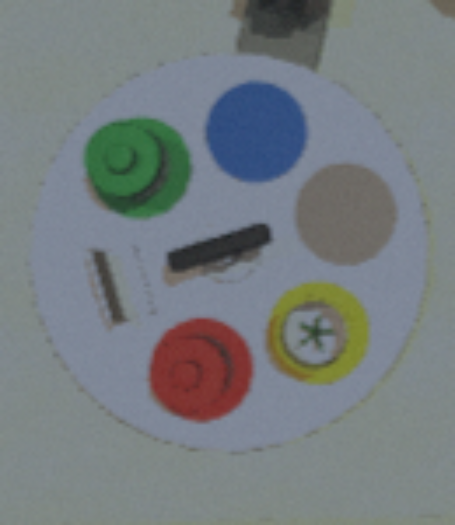

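The red and green jars are lidded and centred at (188,372) and (122,158). The yellow jar is in place at (313,334).

```bash
python3 -m creep '{"jaw":[0.5,0.5,0.5,0.5,0.5,0.5,0.5],"translation":[[0,-0.02,0.8],[0,-0.02,1.7],[0,-0.02,2.6],[0,-0.02,3.3],[0,-0.02,3.51],[0,-0.02,3.51],[0,-0.02,3.51]],"dr":[[0,0,0],[0,0,0],[0,0,0],[0,0,0],[0,0,0],[0,0,0],[0,0,0]]}'
python3 -m creep '{"jaw":[0.1,0.1,0.1,0.1,0.1,0.5,0.5,0.5],"translation":[[0,0,0],[0,0,0],[0,0,0],[0,0,0],[0,0,0],[0,0,0],[0,0,0],[0,0,0]],"dr":[[0,0,0],[0,0,0],[0,0,0],[0,0,0],[0,0,0],[0,0,0],[0,0,0],[0,0,0]]}'
python3 -m creep '{"jaw":[0.5,0.5,0.5,0.5,0.5,0.5,0.5,0.5],"translation":[[0,0,0],[0,0,0],[0,0,0],[0,0,0],[0,0,0],[0,0,0],[0,0,0],[0,0,0]],"dr":[[0,0,-1.3],[0,0,-2.6],[0,0,-3.9],[0,0,-5.2],[0,0,-6.5],[0,0,-7.8],[0,0,-9.1],[0,0,-10.25]]}'
python3 -m creep '{"jaw":[0.5,0.5,0.1,0.1,0.1,0.1,0.1,0.1],"translation":[[0,0,0],[0,0,0],[0,0,0],[0,0,0],[0,0,0],[0,0,0],[0,0,0],[0,0,0]],"dr":[[0,0,-1],[0,0,-1],[0,0,-1],[0,0,-1],[0,0,-1],[0,0,-1],[0,0,-1],[0,0,-1]]}'
python3 -m creep '{"jaw":[0.1,0.1,0.1,0.1,0.1,0.1],"translation":[[0,0,-0.5],[0,0,-1.5],[0,0,-2.5],[0,0,-3.4],[0,0,-3.4],[0,0,-3.4]],"dr":[[0,0,0],[0,0,0],[0,0,0],[0,0,0],[0,0,0],[0,0,0]]}'
python3 -c "
from h import *
togo([481.8,114.3,187],136)"
```

```text
time_s: 57.88
position: [649.0, -266.5, 20.1]
ee_rot: [2.89, 1.227, 0.003]
contact_force: [-0.0, 0.2, 0.2]
width: 44.0
finger_force: 0.0
time_s: 58.88
position: [647.5, -266.1, 17.8]
ee_rot: [-2.891, -1.228, 0.001]
contact_force: [1.0, 0.0, -0.0]
width: 44.0
finger_force: 0.0
time_s: 59.88
position: [647.5, -266.4, 18.0]
ee_rot: [-1.369, -2.827, 0.0]
contact_force: [-0.1, -0.1, -0.3]
width: 43.9
finger_force: 0.0
time_s: 60.88
position: [647.7, -266.2, 18.3]
ee_rot: [1.177, 2.913, 0.0]
contact_force: [0.4, 0.9, 1.1]
width: 21.2
finger_force: 30.0
time_s: 61.62
position: [647.3, -266.4, 188.6]
ee_rot: [1.176, 2.913, -0.001]
contact_force: [-0.2, -0.0, -0.9]
width: 21.0
finger_force: 30.0
units [7.67 3.18 0.03] yaw now 136.0 drz 0.0
```

```bash
python3 -m creep '{"jaw":[0.1,0.1,0.1,0.1,0.1,0.1,0.1,0.1],"translation":[[0.7,0.29,0],[1.6,0.66,0],[2.5,1.04,0],[3.4,1.41,0],[4.3,1.78,0],[5.2,2.16,0],[6.1,2.53,0],[6.9,2.86,0]],"dr":[[0,0,0],[0,0,0],[0,0,0],[0,0,0],[0,0,0],[0,0,0],[0,0,0],[0,0,0]]}'
python3 -m creep '{"jaw":[0.1,0.1,0.1,0.1,0.1,0.1,0.1],"translation":[[0.77,0.32,0],[0.77,0.32,0],[0.77,0.32,0.5],[0.77,0.32,0.5],[0.77,0.32,0.5],[0.77,0.32,0.5],[0.77,0.32,0.5]],"dr":[[0,0,0],[0,0,0],[0,0,0],[0,0,0],[0,0,0],[0,0,0],[0,0,0]]}'
python3 -c "
from h import *
togo([481.8,114.3,130.2],136);print(sensors.sense()['position'])
S=cam('side');cv2.imwrite('pics/c8.png',cv2.resize(S['frame'][170:260,310:400],None,fx=6,fy=6)[:,:,::-1])"
```

```text
time_s: 62.62
position: [496.9, 77.4, 187.3]
ee_rot: [-1.175, -2.911, 0.002]
contact_force: [-0.1, -0.2, -0.3]
width: 20.8
finger_force: 30.0
time_s: 63.5
position: [482.5, 114.4, 163.7]
ee_rot: [1.177, 2.912, 0.001]
contact_force: [-0.7, -0.1, -1.1]
width: 21.3
finger_force: 30.0
units [ 0.01 -0.01  0.67] yaw now 136.0 drz -0.0
[482.50327149 114.40500201 163.66771693]
```

View pics/c8.png

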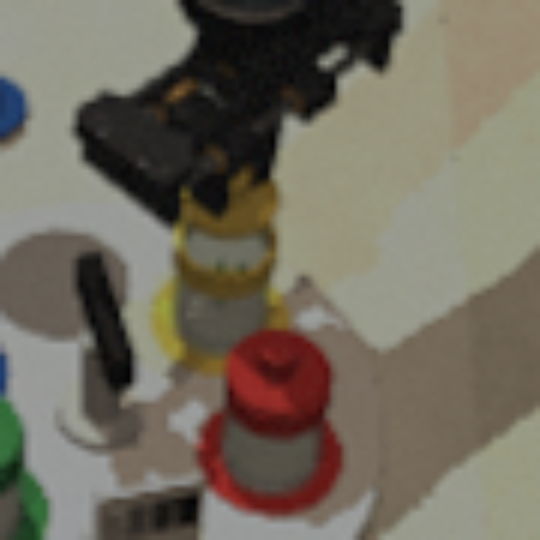

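The yellow lid sits level over its jar at about (225,235), and the red lid looks seated. Lowering it now.

```bash
python3 -m creep '{"jaw":[0.1,0.1,0.1,0.1,0.1,0.1],"translation":[[0,0,0.2],[0,0,0.4],[0,0,0.45],[0,0,0.5],[0,0,0.5],[0,0,0.5]],"dr":[[0,0,0],[0,0,0],[0,0,0],[0,0,0],[0,0,0],[0,0,0]]}'
python3 -m creep '{"jaw":[0.1,0.1,0.1,0.1,0.1,0.1,0.1],"translation":[[0,0,0.05],[0,0,0.1],[0,0,0.15],[0,0,0.19],[0,0,0.22],[0,0,0.22],[0,0,0.22]],"dr":[[0,0,0],[0,0,0],[0,0,0],[0,0,0],[0,0,0],[0,0,0],[0,0,0]]}'
```

```text
time_s: 64.3
position: [482.3, 114.5, 138.4]
ee_rot: [1.176, 2.913, 0.0]
contact_force: [0.4, -0.7, -0.6]
width: 21.2
finger_force: 30.0
time_s: 65.18
position: [483.2, 114.6, 129.9]
ee_rot: [1.175, 2.91, -0.002]
contact_force: [-8.3, -5.9, 33.0]
width: 21.4
finger_force: 30.2
```

```bash
python3 -m creep '{"jaw":[0.5,0.5,0.5,0.5],"translation":[[0,0,-0.05],[0,0,-0.05],[0,0,-0.05],[0,0,-0.05]],"dr":[[0,0,0],[0,0,0],[0,0,0],[0,0,0]]}'
python3 -m creep '{"jaw":[0.5,0.5,0.5,0.5],"translation":[[0,0,-0.5],[0,0,-1.3],[0,0,-1.3],[0,0,-1.3]],"dr":[[0,0,0],[0,0,0],[0,0,0],[0,0,0]]}'
python3 -c "
from h import *
togo([550.5,186,195],106.2)
T=cam('top');
for c in HUE:print(c,[(int(a),np.round(onz(T,u,v,42)[:2],1)) for a,u,v,b in blobs(T,c)][:3])"
```

```text
time_s: 65.68
position: [482.0, 114.4, 129.4]
ee_rot: [-1.176, -2.912, 0.0]
contact_force: [-0.3, -0.6, 0.6]
width: 43.5
finger_force: 0.0
time_s: 66.18
position: [481.8, 114.1, 194.1]
ee_rot: [-1.177, -2.912, 0.001]
contact_force: [0.2, -0.1, -1.2]
width: 43.6
finger_force: 0.0
units [ 0.01  1.99 -0.02] yaw now 136.0 drz 3.72
red [(190, array([454.1, 223.4]))]
yellow []
green [(586, array([620.7, 259.5]))]
blue [(584, array([647.5, 162.1])), (240, array([632.5, -77.8])), (151, array([877.6, 550.7]))]
```

```bash
python3 -m creep '{"jaw":[0.5,0.5,0.5,0.5,0.5,0.5],"translation":[[0,0.7,0],[0,1.5,0],[0,1.99,0],[0,1.99,0],[0,1.99,0],[0,1.99,0]],"dr":[[0,0,1.2],[0,0,2.4],[0,0,3.72],[0,0,3.72],[0,0,3.72],[0,0,3.72]]}'
python3 -c "
from h import *
togo([550.5,186,115],106.2)"
```

```text
time_s: 66.97
position: [550.6, 184.8, 194.2]
ee_rot: [-1.884, -2.514, 0.002]
contact_force: [0.5, 0.0, -1.2]
width: 44.2
finger_force: 0.0
units [0.02 0.01 1.58] yaw now 106.3 drz 0.01
```

```bash
python3 -m creep '{"jaw":[0.5,0.5,0.5,0.5,0.5,0.5],"translation":[[0.01,0.01,0.4],[0.01,0.01,0.9],[0.01,0.01,1.4],[0.01,0.01,1.58],[0.01,0.01,1.58],[0.01,0.01,1.58]],"dr":[[0,0,0],[0,0,0],[0,0,0],[0,0,0],[0,0,0],[0,0,0]]}'
python3 -m creep '{"jaw":[0.05,0.05,0.05,0.05,0.05],"translation":[[0,0,0],[0,0,0],[0,0,0],[0,0,0],[0,0,0]],"dr":[[0,0,0],[0,0,0],[0,0,0],[0,0,0],[0,0,0]]}'
```

```text
time_s: 67.72
position: [552.0, 187.0, 116.4]
ee_rot: [1.885, 2.513, 0.002]
contact_force: [0.3, -0.1, -0.1]
width: 44.1
finger_force: 0.0
time_s: 68.35
position: [549.8, 186.3, 116.7]
ee_rot: [-1.884, -2.513, 0.006]
contact_force: [-9.7, -4.2, 14.1]
width: 15.7
finger_force: 82.9
```

```bash
python3 -m creep '{"jaw":[0.4,0.4,0.4,0.4],"translation":[[0,0,-0.1],[0,0,-0.1],[0,0,-0.1],[0,0,-0.1]],"dr":[[0,0,0],[0,0,0],[0,0,0],[0,0,0]]}'
python3 -m creep '{"jaw":[0.1,0.1,0.1,0.1,0.1],"translation":[[0,0,0],[0,0,0],[0,0,0],[0,0,0],[0,0,0]],"dr":[[0,0,0],[0,0,0],[0,0,0],[0,0,0],[0,0,0]]}'
```

```text
time_s: 68.85
position: [551.6, 186.6, 120.5]
ee_rot: [-1.885, -2.513, 0.0]
contact_force: [-0.9, 0.4, -0.5]
width: 35.3
finger_force: 0.0
time_s: 69.47
position: [549.8, 186.1, 120.4]
ee_rot: [-1.884, -2.512, 0.006]
contact_force: [-5.7, -1.1, 3.7]
width: 16.0
finger_force: 30.0
```

```bash
python3 -m creep '{"jaw":[0.1,0.1,0.1,0.1,0.1,0.1,0.1,0.1],"translation":[[0,-0.03,0],[0,-0.03,0],[0,-0.03,0],[0,-0.03,0],[0,-0.03,0],[0,-0.03,0],[0,-0.03,0],[0,-0.03,0]],"dr":[[0,0,0.2],[0,0,0.6],[0,0,1.2],[0,0,1.8],[0,0,2.4],[0,0,3.0],[0,0,3.6],[0,0,4.2]]}'
python3 -c "
from h import *
T=cam('top')
for c in HUE:print(c,[(int(a),np.round(onz(T,u,v,42)[:2],1)) for a,u,v,b in blobs(T,c)][:3])"
```

```text
time_s: 70.47
position: [550.8, 186.1, 120.4]
ee_rot: [2.535, 1.856, 0.002]
contact_force: [2.5, -0.8, -4.8]
width: 15.6
finger_force: 30.0
red [(211, array([469.6, 274.2]))]
yellow []
green [(171, array([669.5, 212.7]))]
blue [(548, array([618. , 110.9])), (240, array([632.5, -77.8])), (151, array([877.6, 550.8]))]
```

```bash
python3 -m creep '{"jaw":[0.1,0.1,0.1,0.1,0.1,0.1,0.1,0.1],"translation":[[0,0,0],[0,0,0],[0,0,0],[0,0,0],[0,0,0],[0,0,0],[0,0,0],[0,0,0]],"dr":[[0,0,0.6],[0,0,1.3],[0,0,2.0],[0,0,2.7],[0,0,3.4],[0,0,4.1],[0,0,4.8],[0,0,5.5]]}'
python3 -m creep '{"jaw":[0.1,0.1,0.1,0.1,0.1,0.1,0.1,0.1],"translation":[[0,0,0],[0,0,0],[0,0,0],[0,0,0],[0,0,0],[0,0,0],[0,0,0],[0,0,0]],"dr":[[0,0,0.7],[0,0,1.4],[0,0,2.1],[0,0,2.8],[0,0,3.5],[0,0,4.2],[0,0,4.8],[0,0,5.2]]}'
python3 -m creep '{"jaw":[0.1,0.1,0.1,0.1],"translation":[[0,0,0],[0,0,0],[0,0,0],[0,0,0]],"dr":[[0,0,0.1],[0,0,0.1],[0,0,0.1],[0,0,0.1]]}'
python3 -c "
from h import *
togo([550.5,186,200],-13.9)
T=cam('top')
for c in HUE:print(c,[(int(a),np.round(onz(T,u,v,42)[:2],1)) for a,u,v,b in blobs(T,c)][:3])"
```

```text
time_s: 71.53
position: [551.8, 185.3, 120.4]
ee_rot: [3.044, 0.772, 0.004]
contact_force: [6.0, -3.1, -7.1]
width: 15.9
finger_force: 30.0
time_s: 72.53
position: [552.0, 184.1, 120.4]
ee_rot: [3.12, -0.36, 0.004]
contact_force: [6.1, -4.4, -7.0]
width: 15.7
finger_force: 30.0
time_s: 73.03
position: [552.0, 184.1, 120.4]
ee_rot: [3.117, -0.378, 0.004]
contact_force: [6.3, -4.6, -5.5]
width: 15.9
finger_force: 30.0
units [-0.03 -0.03 -1.59] yaw now -13.8 drz 0.01
red [(216, array([639.1, 267.1]))]
yellow [(145, array([509.6, 303.4]))]
green [(428, array([580.3,  87.5]))]
blue [(241, array([632.4, -77.7])), (186, array([485.1,  91.8])), (146, array([877.7, 550.8]))]
```

Now open, lift clear and back the arm away for a look.

```bash
python3 -m creep '{"jaw":[0.45,0.45,0.45,0.45],"translation":[[0,0,0],[0,0,0],[0,0,0],[0,0,0]],"dr":[[0,0,0],[0,0,0],[0,0,0],[0,0,0]]}'
python3 -m creep '{"jaw":[0.45,0.45,0.45,0.45],"translation":[[0,0,-0.6],[0,0,-1.6],[0,0,-2.2],[0,0,-2.2]],"dr":[[0,0,0],[0,0,0],[0,0,0],[0,0,0]]}'
python3 -m creep '{"jaw":[0.45,0.45,0.45,0.45,0.45,0.45,0.45,0.45],"translation":[[0,1,0],[0,2,0],[0,3,0],[0,4,0],[0,5,0],[0,6,0],[0,7,0],[0,7,0]],"dr":[[0,0,0],[0,0,0],[0,0,0],[0,0,0],[0,0,0],[0,0,0],[0,0,0],[0,0,0]]}'
python3 -m creep '{"jaw":[0.45,0.45,0.45,0.45,0.45,0.45],"translation":[[0,0,0],[0,0,0],[0,0,0],[0,0,0],[0,0,0],[0,0,0]],"dr":[[0,0,0],[0,0,0],[0,0,0],[0,0,0],[0,0,0],[0,0,0]]}'
python3 -c "
from h import *
T=cam('top');S=cam('side')
a=cv2.resize(T['frame'][110:290,215:355],None,fx=3,fy=3);b=cv2.resize(S['frame'][170:290,250:390],None,fx=3,fy=3)
b=np.pad(b,((0,a.shape[0]-b.shape[0]),(0,0),(0,0)))
cv2.imwrite('pics/c9.png',np.hstack([a,b])[:,:,::-1])
for c in HUE:print(c,[(int(a),np.round(onz(T,u,v,42)[:2],1),np.round(onz(T,u,v,127)[:2],1)) for a,u,v,b in blobs(T,c)][:3])"
```

```text
time_s: 73.58
position: [550.1, 186.6, 120.8]
ee_rot: [-3.119, 0.375, 0.0]
contact_force: [-0.3, -0.5, -0.7]
width: 39.5
finger_force: 0.0
time_s: 74.08
position: [551.6, 187.0, 233.3]
ee_rot: [-3.117, 0.376, -0.007]
contact_force: [0.1, 0.7, -0.1]
width: 39.7
finger_force: 0.0
time_s: 75.08
position: [464.8, -157.8, 229.4]
ee_rot: [3.116, -0.387, -0.004]
contact_force: [0.1, 0.4, 0.2]
width: 39.3
finger_force: 0.0
time_s: 75.82
position: [467.0, -153.7, 230.7]
ee_rot: [3.119, -0.376, 0.0]
contact_force: [-0.2, -0.6, -0.4]
width: 39.6
finger_force: 0.0
red [(593, array([620. , 258.3]), array([613.5, 246.7]))]
yellow [(595, array([522.5, 281.8]), array([522.5, 268.6]))]
green [(555, array([578.9,  89. ]), array([575.1,  88.7]))]
blue [(599, array([481.3, 113.2]), array([484. , 111.2])), (241, array([632.5, -77.7]), array([625.1, -67. ])), (151, array([877.9, 550.3]), array([854.1, 519.2]))]
```

View pics/c9.png

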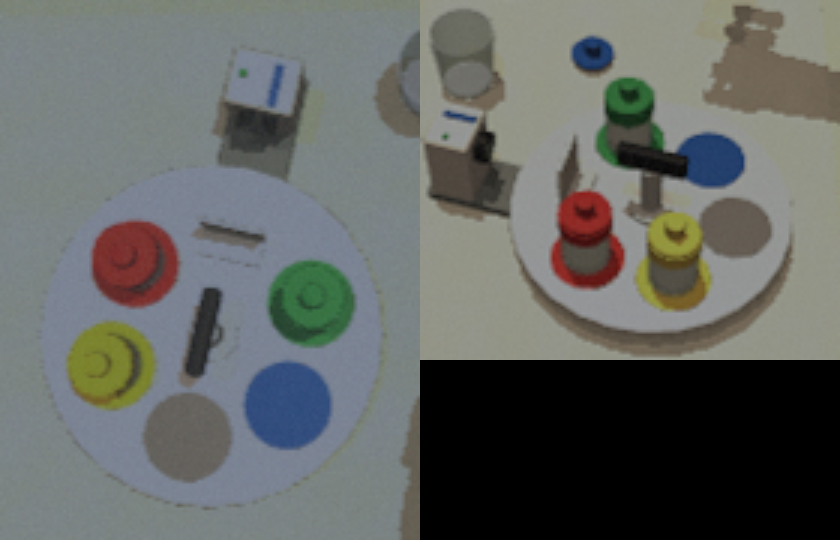

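The card at about (232,230) faces the camera squarely, with the carousel resting within 0.3° of the stop. All three lidded jars stand on their own pads with level lids.

```bash
python3 -c "
from workcell import workorder; print(workorder.job_done())"
```

```text
the job is handed in; nothing more can be done
None
```

I handed the job in: the red, yellow and green jars (there was no blue jar) stand on their own pads with matching lids pressed home, and the carousel rests at its click stop with the card facing the camera.

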